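# Put the wooden heel away in the sliding-cover parts case

## Robot

A 7-joint arm with a two-finger parallel gripper is mounted at the origin on the work surface. World frame = base frame: x ahead of the robot, y to its left, z up, the work surface at z = 0. Lengths are in m, angles in rad, forces in N, time in s.
With the tool pointing down it reaches from about 0.425 to 0.925 m from the base axis. Payload 6.8 kg.
Tool frame: the origin (TCP) lies on the front face of the gripper's body, between the roots of the fingers; the fingertips stand 73 mm ahead of it and the grasp point (between the pads) lies 54 mm ahead of it (tcp_to_tips is the distance from the TCP to the fingertips, in m); z points along the fingers, x is the direction in which the jaws open and shut, and the axes are right-handed (so a half turn about z gives the same grasp; the last joint's range is limited). The gripper opens to 85 mm and grips with 20 to 120 N. Pads are 22 mm wide; open, the fingers measure 114 mm over their backs; the gripper's body (76 mm by 85 mm) begins 54 mm behind the grasp point. The pads swing forward as they close: fully open they stand 13 mm farther back than shut.
Start: joints at [-1.353, 0.477, 0.022, 1.555, -0.011, 1.109, -0.083], TCP at [0.216, 0.64, 0.304] pointing down, gripper open.
Joint ranges: [-2.96, 2.96], [-0.34, 2.1], [-1.41, 1.46], [0.24, 2.44], [-1.37, 4.51], [0.17, 1.92], [-2.96, 2.96]. Speed limits (rad/s): [2.39, 2.39, 3.14, 3.14, 3.14, 3.14, 3.14].

## Interface

Orientations are given as a unit quaternion [w, x, y, z].
In Python, from station import get_obs, read_camera, hand_in, look_for, silhouettes, tcp_to_tips gives the robot as it stands. The module is installed in compiled form; this text tells all that it offers.
- The arm moves only by the tool apply_moves, never from a script. Its argument "moves" is a list of rows, each a list of 3 entries, a list of its own where there are three numbers: the shift along the tool's x, y, z in units of 25 mm (1.0 is 25 mm), then the turn, a rotation vector about the tool's x, y, z in units of 10 degrees (1.0 is 10 degrees), then the gripper's target within -1 to 1 (fully open at 1, half-way at 0, shut at -1). In form: [[[dx, dy, dz], [rx, ry, rz], jaw], ...]. A call has 1 to 20 rows; each row is the pose to reach, as a shift and turn from the pose commanded when the call began, along the tool's axes at that moment; what a row does not reach only later rows make up. A row lasts 1/8 s, in which the tool goes at most 62.5 mm and 10.7 degrees, less where a joint would pass 70% of its speed; a pose out of reach is approached as far as the arm can. A call with a gripper value outside its range is refused whole. The fingers move at their own pace and stop on an object; "force" is the grip in N (left out, the last holds). Time passes only in rows, so rows that repeat a pose let the fingers close. It gives the time, the measured TCP pose, the force and the opening at its end, in the units of the state.
- get_obs(): the state, without advancing time (a new reading comes with each control period).
- read_camera(name): name is "side" or "top" or "wrist"; returns a dict with "color" (480x640x3 uint8, red, green, blue), "mtx" (3x3 intrinsics, pixels), "eye" and "rotation" of the camera in the world; the wrist camera has in their place "hand_eye" (4x4, takes a point from camera to tool coordinates, whose origin is the TCP and whose axes are the tool frame's). Camera axes: x right, y up, looking along -z (the intrinsics and any distortion apply to the point x, -y, -z); pixel columns grow to the right and rows downward; lengths in m; the calibration is good to about 2 mm. The wrist camera is an equidistant fisheye: a pixel r from the principal point sees the ray r / f radians off the axis. A picture is of the moment at which its call begins: read the wrist's pose just before it. There is no depth.
- hand_in(): hands the job in, once; it reports no verdict.
Trained networks look in the newest picture that a camera, given by its name, has taken for a name from the list of things; names that differ only in an ending like _2 or _b are one class to them, and where a whole thing is asked for, a point or a joint stands for the part that bears it (a point fixed in the world has none). Each returns a list of dicts, best first, with "conf" (0 to 1); they miss things now and then, are a little off and sometimes report something else, mostly with a low value. They report only what shows in the picture. A call takes as long as a camera call.
- look_for(camera, query): "pixel" ([row, column] in pixels, amid what is visible of it).
- silhouettes(camera, query): "mask" (480x640 bool, what is visible of it) and "pixel" ([row, column] in pixels, amid what is visible of it).
The state is a dict: "t": time; "q": joint angles; "joint_vel": joint speeds; "joint_torque": joint torques, N m; "eef_pos": TCP position; "tool_rot": TCP orientation; "contact_force": force on the tool from outside, world axes, zero at the start; "torque": the same for the moment, N m; "gripper_width": opening from 0.0 (shut) to 1.0 (fully open).
Only numpy, scipy, OpenCV 4.12 (cv2) and the standard library are available. Lean on these libraries where they do the work, as an engineer would, in place of code of your own. Each camera call takes 0.05 s, during which the arm holds its last target.

## Task

Put the wooden shoe heel away in the grey parts case on the bench: press the spring tab of its metal cover down and, keeping it pressed, slide the cover fully open over the closed half of the case, lay the heel in the compartment, then slide the cover fully home so that the tab springs up and locks. Do not bump the lamp over the case, and leave the other things on the bench where they are.

Things in the scene. Friction and masses are not known exactly. Their poses are not given: they have to be found in the camera images.
- case: Grey steel parts case fixed to the bench, 124 mm (x) by 252 mm (y), 58 mm high. Origin at the centre of its underside; z up, x roughly away from the robot, y along the rails. At y -121 to -8 mm it is an open-topped compartment, at y -8 to 126 mm it is closed by a flat deck at z = 43 mm. Along both long sides run rail walls (|x| 57 to 62 mm) with lips (z 52 to 58 mm) reaching in to |x| = 49 mm
- well (a point): centre of the compartment's floor, 5 mm above the bench, at x = 0, y = -64.5 mm in the case's frame; axes as the case's. Inside it measures 114 mm (x) by 113 mm (y), 98 mm in x between the rail lips above
- cover (a joint): Aluminium cover plate of the compartment, top face at z = 50 mm. 0 = home (shut), grows as it slides to the case's +y over the deck; 0.110 m = fully open (stop), leaving y = -121 to -12 mm uncovered. Sliding friction about 1.2 N; stays where left. A cross ridge on it (44 mm in x, top 11 mm above the plate) stands at y = -78 to -72 mm when shut
- tab (a joint): Spring release tab in the cover's +y end, moving with it. 0 = up, 0.008 m = fully down; 3 N at the top, 7 N at the bottom. Up and shut, its two ears stand against the ends of the rail lips (at y = -5 mm) and lock the cover; pressed over 5 mm they pass under. Once slid 3 mm or more, the lips hold the tab down at about 5 mm until the cover is home again, where it springs up
- tab_pad (a point): centre of the top face of the tab's press pad (44 mm in x, 50 mm in y); at x = 0, y = -45, z = 55 mm in the case's frame when shut; moves with tab and cover; axes as the case's. At its +y edge stands the tab's thumb ridge, top 12 mm above the pad, at its -y edge the cover's cross ridge: a tool put down between them (52 mm apart) can push the cover either way
- lamp: White bench lamp fixed to the case: a bar 220 mm long (y), at x = -36 to 0 mm, underside 166 mm, top 206 mm above the bench, right over tab and compartment, on a thin post on the robot's side (x = -82 mm, y = 0). A vertical gripper over the tab hits it: come from the far side, the gripper leaning away from the robot by about 30 degrees. Origin and axes as the case's
- heel: The wooden shoe heel to be put away: a pale solid block 60 mm long (x), 40 mm wide (y), 32 mm tall, about 60 g, D-shaped from above: its -x end is flat, its +x end is a half round of radius 20 mm. Origin at the centre of its underside, z up
- sanding_block: bystander: pale wooden block with square ends, 78 x 42 x 30 mm; origin at the centre of its underside
- top_pieces: bystander: stack of black rubber heel pieces, 80 x 62 x 24 mm; origin near the centre of its underside
- jar: bystander: amber jar, 72 mm across, 85 mm tall; origin at the centre of its underside
- cup: bystander: steel cup, 76 mm across, 90 mm tall; origin at the centre of its underside
- hammer: bystander: hammer lying down; origin near its middle
- brush: bystander: brush lying down about 25 mm high; origin near its middle

How it is judged:
By the outcome, as a careful person would: the job done as asked, in the order asked, and still so for the second after the job is handed in, with the robot touching nothing.
It also fails if it takes over 72 s, if anything falls off the work surface, if the arm or the gripper's body presses on something with over 40 N, if the wrist force passes 120 N, or if a joint passes its speed limit or range.

## Working session

There is one attempt and no reset: what is moved stays moved. The work goes in short steps, Python scripts to look and compute and a tool call to move; the robot and the scene stay as the last step left them, time stands still between calls to the robot, and variables do not carry over. Pictures are saved under pics/ and viewed, and the job is handed in when it is done.

Besides the shell and the picture viewer there is one more tool, called after "Call:" by a JSON object that holds its "fn" and its "kwargs". apply_moves: Moves the arm, as the interface text tells. Its arguments: {"type":"object","properties":{"moves":{"type":"array"},"force":{"type":"number"}},"required":["moves"]}

```bash
ls; mkdir -p pics
python3 - <<'E'
from station import *
import cv2
o=get_obs(); print(o)
print(tcp_to_tips)
for n in ["side","top","wrist"]:
    c=read_camera(n); cv2.imwrite(f"pics/{n}0.png",c["color"][:,:,::-1])
    print(n,{k:v for k,v in c.items() if k!="color"})
    for q in ["case","cover","tab","tab_pad","lamp","heel","sanding_block","top_pieces","jar","cup","hammer","brush"]:
        print(q,[(round(d["conf"],2),[int(v) for v in d["pixel"]]) for d in look_for(n,q)][:3])
E
```

```text
pics
{'t': 0.0, 'q': array([-1.35305785,  0.47783336,  0.02231529,  1.55645559, -0.0114806 ,
        1.10931528, -0.08310021]), 'joint_vel': array([-0.00112061,  0.00051102, -0.00100863, -0.00089734, -0.00022503,
       -0.00022476, -0.00050241]), 'joint_torque': array([ 4.74536421e-06, -5.96433413e+01,  1.60779387e+00, -2.81204242e+01,
        1.24213859e-02,  9.06727393e-03,  2.61746840e-05]), 'eef_pos': array([0.21591637, 0.63904329, 0.30290109]), 'tool_rot': array([ 6.07392683e-04,  8.12420176e-01,  5.83071668e-01, -7.19770475e-04]), 'contact_force': array([ 0.33431742, -0.02280264, -0.50287786]), 'torque': array([-0.02617871,  0.0169407 , -0.04017556]), 'gripper_width': 1.0020897429117155}
0.0726
side {'mtx': array([[461.64766167,   0.        , 322.22006464],
       [  0.        , 461.64766167, 234.54422872],
       [  0.        ,   0.        ,   1.        ]]), 'eye': array([-0.19601435, -0.7748553 ,  0.73351257]), 'rotation': array([ 0.79844082,  0.44492693, -0.19518505, -0.35557711])}
case [(0.81, [242, 283]), (0.41, [198, 321])]
cover [(0.95, [245, 305])]
tab [(0.53, [246, 29
[... 1123 characters left out ...]
.        , 318.66937551],
       [  0.        , 371.64829954, 234.95782702],
       [  0.        ,   0.        ,   1.        ]]), 'hand_eye': array([[ 9.99999806e-01,  6.20846919e-04,  5.06772811e-05,
        -1.94445638e-05],
       [ 6.03315318e-04, -9.45084020e-01, -3.26826914e-01,
        -8.45350373e-02],
       [-1.55015194e-04,  3.26826881e-01, -9.45084211e-01,
        -6.89400608e-02],
       [ 0.00000000e+00,  0.00000000e+00,  0.00000000e+00,
         1.00000000e+00]])}
case [(0.83, [444, 36])]
cover [(0.49, [455, 36])]
tab []
tab_pad []
lamp [(0.59, [452, 21])]
heel []
sanding_block [(0.59, [427, 147])]
top_pieces []
jar [(0.48, [449, 5])]
cup []
hammer []
brush [(0.67, [476, 19])]
```

View pics/side0.png

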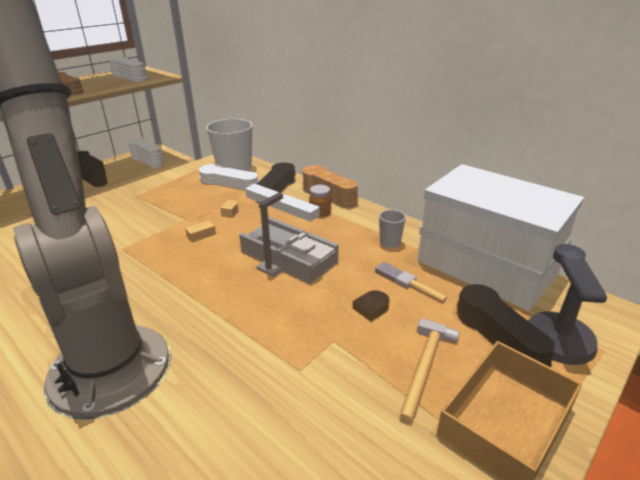

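View pics/top0.png

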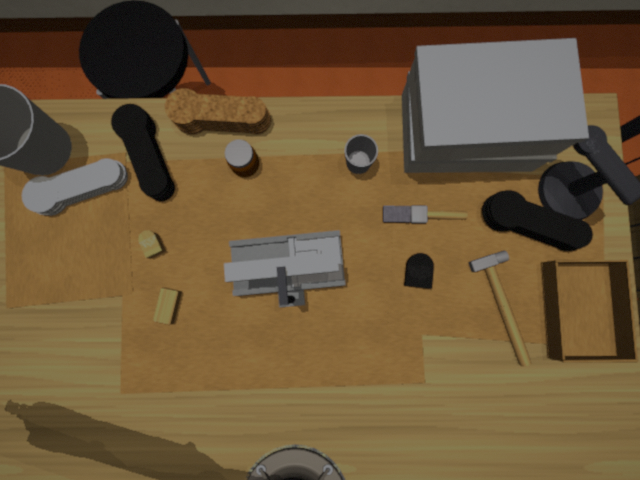

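View pics/wrist0.png

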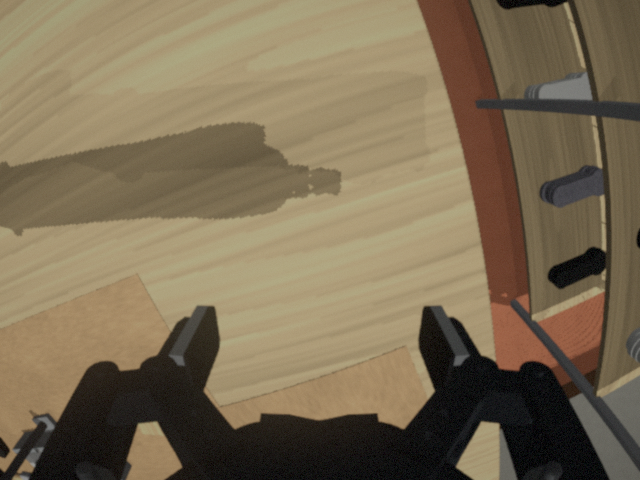

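```bash
cat > h.py <<'E'
import numpy as np, cv2
from scipy.spatial.transform import Rotation as R
def rot(q): return R.from_quat(np.array(q)[[1,2,3,0]]).as_matrix()
def proj(c,P):
    P=np.atleast_2d(P); p=(P-c["eye"])@rot(c["rotation"])
    u=c["mtx"][0,0]*p[:,0]/-p[:,2]+c["mtx"][0,2]; v=c["mtx"][1,1]*-p[:,1]/-p[:,2]+c["mtx"][1,2]
    return np.c_[u,v]
def ray(c,u,v):
    d=np.array([(u-c["mtx"][0,2])/c["mtx"][0,0],-(v-c["mtx"][1,2])/c["mtx"][1,1],-1.]); return rot(c["rotation"])@d
def onplane(c,u,v,z):
    d=ray(c,u,v); return c["eye"]+d*(z-c["eye"][2])/d[2]
def wproj(c,P,pos,q):
    P=np.atleast_2d(P); t=(P-pos)@rot(q); H=c["hand_eye"]; p=(t-H[:3,3])@H[:3,:3]
    x,y,z=p[:,0],-p[:,1],-p[:,2]; th=np.arctan2(np.hypot(x,y),z); ph=np.arctan2(y,x); f=c["mtx"][0,0]
    return np.c_[c["mtx"][0,2]+f*th*np.cos(ph),c["mtx"][1,2]+f*th*np.sin(ph)]
def wray(c,u,v,pos,q):
    x=u-c["mtx"][0,2];y=v-c["mtx"][1,2];r=np.hypot(x,y);th=r/c["mtx"][0,0]
    s=np.sin(th)/max(r,1e-9); d=np.array([x*s,-y*s,-np.cos(th)]); H=c["hand_eye"]
    return rot(q)@H[:3,3]+pos, rot(q)@(H[:3,:3]@d)
def wplane(c,u,v,pos,q,z):
    o,d=wray(c,u,v,pos,q); return o+d*(z-o[2])/d[2]
def crop(img,x0,y0,x1,y1,s,name):
    cv2.imwrite(name,cv2.resize(img[y0:y1,x0:x1,::-1],None,fx=s,fy=s,interpolation=cv2.INTER_CUBIC))
E
python3 - <<'E'
from station import *; from h import *; import pickle
t=read_camera("top"); s=read_camera("side"); pickle.dump((t,s),open("c0.pkl","wb"))
crop(t["color"],130,210,370,330,3.3,"pics/t1.png"); crop(s["color"],170,170,370,300,4,"pics/s1.png")
for n,c in (("top",t),("side",s)):
    for q in ["heel","sanding_block","case"]:
        for d in silhouettes(n,q)[:2]:
            m=d["mask"]; r=cv2.minAreaRect(np.argwhere(m)[:,::-1].astype(np.float32)); print(n,q,round(d["conf"],2),r,m.sum(), onplane(c,*r[0],0.03).round(3))
E
```

```text
top heel 0.63 ((150.90000915527344, 243.300048828125), (28.174455642700195, 21.0190372467041), 63.43495178222656) 538 [0.578 0.333 0.03 ]
top heel 0.25 ((315.3129577636719, 259.6917724609375), (48.36259841918945, 50.96937942504883), 84.09386444091797) 1371 [ 0.537 -0.05   0.03 ]
top sanding_block 0.25 ((293.8215026855469, 262.94500732421875), (29.529556274414062, 40.37415313720703), 28.442928314208984) 212 [ 0.53 -0.    0.03]
top case 0.95 ((284.10394287109375, 271.53961181640625), (72.14019775390625, 119.10595703125), 84.2894058227539) 6725 [0.51  0.022 0.03 ]
side heel 0.67 ((229.0, 208.0), (16.0, 18.0), 90.0) 255 [0.562 0.316 0.03 ]
side sanding_block 0.55 ((200.30001831054688, 230.39999389648438), (14.862703323364258, 28.144268035888672), 71.56504821777344) 395 [0.42 0.27 0.03]
side case 0.75 ((287.54998779296875, 237.85000610351562), (110.36348724365234, 82.21923065185547), 18.434947967529297) 5453 [0.562 0.049 0.03 ]
```

View pics/t1.png

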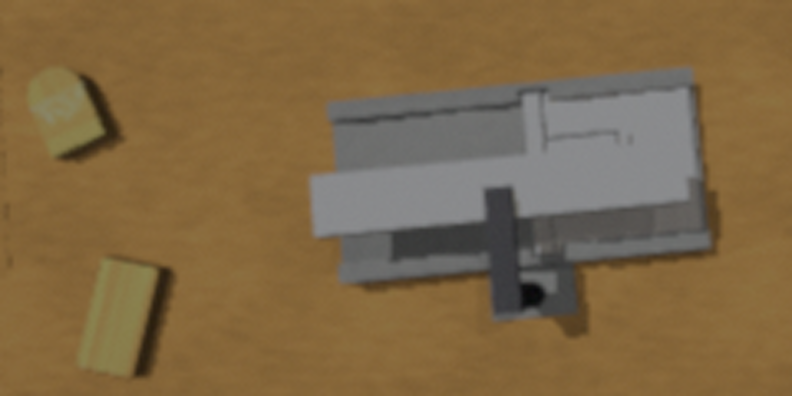

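View pics/s1.png

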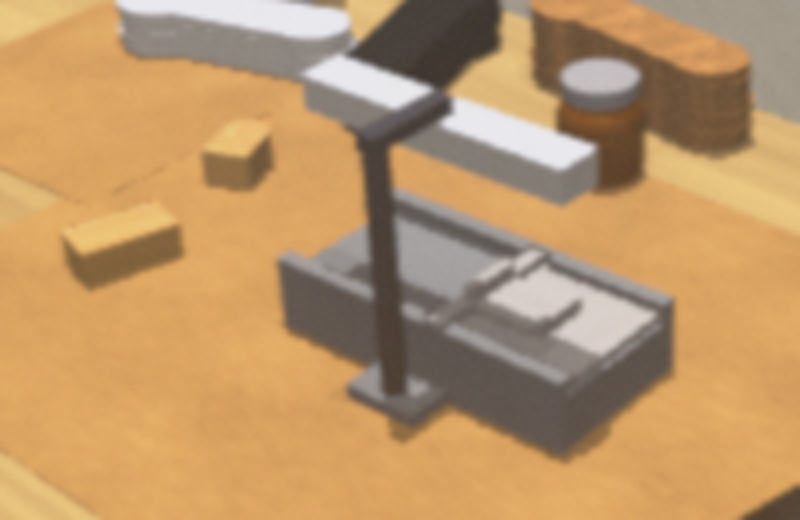

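```bash
cat > fit.py <<'E'
from h import *; import pickle
from scipy.optimize import least_squares, minimize
t,s=pickle.load(open("c0.pkl","rb"))
T=[(62,126,58,330,103),(62,-126,58,693,70),(-62,-126,58,712,246),(-62,126,58,342,282)]
T=[(a,b,c,130+(u+.5)/3.3-.5,210+(v+.5)/3.3-.5) for a,b,c,u,v in T]
S=[(-62,-126,58,567,390),(-62,-126,0,567,458),(62,-126,58,672,303),(62,-126,0,672,372),(-62,126,58,281,258),(-62,126,0,286,325),(62,126,58,400,192)]
S=[(a,b,c,170+(u+.5)/4-.5,170+(v+.5)/4-.5) for a,b,c,u,v in S]
def place(p,P): 
    c,sn=np.cos(p[2]),np.sin(p[2]); P=np.array(P)/1000.; return np.c_[p[0]+c*P[:,0]-sn*P[:,1],p[1]+sn*P[:,0]+c*P[:,1],P[:,2]+(p[3] if len(p)>3 else 0)]
def res(p,which=(0,1)):
    out=[]
    for i,(c,L) in enumerate(((t,T),(s,S))):
        if i in which:
            L=np.array(L); out.append((proj(c,place(p,L[:,:3]))-L[:,3:]).ravel())
    return np.concatenate(out)
for w in ((0,),(1,),(0,1)):
    r=least_squares(res,[.53,.02,0],args=(w,)); print(w,r.x.round(4),np.abs(r.fun).max().round(2),r.fun.round(1))
r=least_squares(lambda p:res(p),[.53,.02,0,0]); print(r.x.round(4))
E
python3 fit.py
python3 - <<'E'
from h import *; import pickle
from station import *
t,s=pickle.load(open("c0.pkl","rb"))
read_camera
from scipy.optimize import minimize
read_camera("top");read_camera("side")
mt=silhouettes("top","heel")[0]["mask"]; ms=silhouettes("side","heel")[0]["mask"]
# also colour based
def colmask(img,m):
    k=cv2.dilate(m.astype(np.uint8),np.ones((7,7)))>0
    return m
a=np.linspace(-np.pi/2,np.pi/2,15)
out=np.r_[[(-30,-20),(-30,20)],np.c_[10+20*np.cos(a),20*np.sin(a)]]/1000
def hull(c,p,ss=8):
    co,si=np.cos(p[2]),np.sin(p[2]); X=np.c_[p[0]+co*out[:,0]-si*out[:,1],p[1]+si*out[:,0]+co*out[:,1]]
    P=np.r_[np.c_[X,0*X[:,0]],np.c_[X,0*X[:,0]+.032]]
    return cv2.convexHull(proj(c,P).astype(np.float32))
def iou(p):
    tot=0
    for c,m in ((t,mt),(s,ms)):
        z=np.zeros((480*4,640*4),np.uint8); cv2.fillPoly(z,[np.round((hull(c,p)+.5)*4-.5).astype(np.int32)],1)
        zz=cv2.resize(z.astype(np.float32),(640,480),interpolation=cv2.INTER_AREA)
        tot+=np.minimum(zz,m).sum()/np.maximum(zz,m).sum()
    return -tot
best=None
for y in np.linspace(0,2,9):
    r=minimize(iou,[.575,.328,y],method="Nelder-Mead",options=dict(initial_simplex=np.array([[.575,.328,y],[.585,.328,y],[.575,.338,y],[.575,.328,y+.2]])))
    print(r.x.round(4),r.fun)
E
```

```text
(0,) [0.5287 0.0129 0.0865] 0.85 [-0.4 -0.3  0.5 -0.9  0.3  0.7 -0.3  0.5]
(1,) [0.5271 0.0088 0.0867] 1.44 [-1.1 -0.7 -0.7  0.7  1.4 -0.7  1.1 -0.3 -0.7  0.4  0.1  1.  -0.  -0.8]
(0, 1) [0.5285 0.0115 0.0868] 1.47 [ 0.2 -0.3  1.1 -0.8  0.9  0.7  0.3  0.5 -1.5 -1.4 -1.  -0.   1.  -1.3
  0.7 -0.9 -0.9 -0.1 -0.1  0.4 -0.3 -1.3]
[ 0.5297  0.0127  0.0879 -0.0036]
[0.58   0.3374 0.4794] -1.887436866760254
[0.5803 0.3373 0.4712] -1.8871397972106934
[0.5799 0.3371 0.454 ] -1.8816155195236206
[0.5806 0.3376 0.4632] -1.8840436935424805
[0.58   0.3372 0.4751] -1.8844020366668701
[0.5801 0.3372 0.4762] -1.886797547340393
[0.5767 0.341  1.5547] -1.4070452451705933
[0.5718 0.34   1.9427] -1.404253602027893
[0.5748 0.3361 3.6259] -1.7205548286437988
```

```bash
cat >> h.py <<'E'
CASE=np.array([.5287,.0122,.087])
def orient(yaw,th=32):
    a=np.radians(th);c,s=np.cos(a),np.sin(a)
    L=np.array([[0,-c,-s],[-1,0,0],[0,s,-c]],float)
    return R.from_euler("z",yaw).as_matrix()@L
def c2w(P,case=None):
    k=CASE if case is None else case
    P=np.array(P,float)/1000; return R.from_euler("z",k[2]).apply(P)+[k[0],k[1],0]
def low2tcp(low,Rm,tip=.0726,half=.011):
    # low = world position of lowest tip corner (tool -y side) -> TCP
    return np.array(low)-Rm@np.array([0,-half,tip])
def delta(o,pos,Rm):
    R0=rot(o["tool_rot"]); d=R0.T@(np.array(pos)-o["eef_pos"])/.025
    rv=R.from_matrix(R0.T@Rm).as_rotvec(degrees=True)/10
    return d.round(2).tolist(),rv.round(2).tolist()
E
python3 - <<'E'
from station import *; from h import *
o=get_obs(); Rm=orient(CASE[2])
print(R.from_matrix(rot(o["tool_rot"]).T@Rm).magnitude()*57.3)
print(delta(o,[.66,.30,.36],Rm))
low=c2w([14,-45,105]); p=low2tcp(low,Rm); print(p); print(delta(o,p,Rm))
E
```

```text
157.2880481082859
([-7.18, 21.17, -2.24], [-0.91, -4.33, 15.09])
[ 0.5755905  -0.02888104  0.1723974 ]
([-20.73, 22.18, 5.26], [-0.91, -4.33, 15.09])
```

Call:
{"fn": "apply_moves", "kwargs": {"moves": [[[-7.2,21.2,-2.2],[-0.91,-4.33,15.1],-1],[[-7.2,21.2,-2.2],[-0.91,-4.33,15.1],-1],[[-7.2,21.2,-2.2],[-0.91,-4.33,15.1],-1],[[-7.2,21.2,-2.2],[-0.91,-4.33,15.1],-1],[[-7.2,21.2,-2.2],[-0.91,-4.33,15.1],-1],[[-7.2,21.2,-2.2],[-0.91,-4.33,15.1],-1],[[-7.2,21.2,-2.2],[-0.91,-4.33,15.1],-1],[[-7.2,21.2,-2.2],[-0.91,-4.33,15.1],-1],[[-7.2,21.2,-2.2],[-0.91,-4.33,15.1],-1],[[-7.2,21.2,-2.2],[-0.91,-4.33,15.1],-1],[[-7.2,21.2,-2.2],[-0.91,-4.33,15.1],-1],[[-7.2,21.2,-2.2],[-0.91,-4.33,15.1],-1],[[-7.2,21.2,-2.2],[-0.91,-4.33,15.1],-1],[[-7.2,21.2,-2.2],[-0.91,-4.33,15.1],-1],[[-7.2,21.2,-2.2],[-0.91,-4.33,15.1],-1],[[-7.2,21.2,-2.2],[-0.91,-4.33,15.1],-1],[[-7.2,21.2,-2.2],[-0.91,-4.33,15.1],-1]]}}

```text
t: 4.68
eef_pos: [0.6605, 0.2996, 0.3587]
tool_rot: [0.203, 0.709, -0.649, -0.186]
contact_force: [-0.2, 0.5, -0.3]
gripper_width: 0.002
```

```bash
cat > snap.py <<'E'
import sys
from station import *; from h import *; import pickle
o=get_obs(); w=read_camera("wrist"); pickle.dump((o,w),open(sys.argv[1]+".pkl","wb")); cv2.imwrite("pics/"+sys.argv[1]+".png",w["color"][:,:,::-1])
E
python3 snap.py w1
python3 - <<'E'
from station import *; from h import *
o=get_obs(); Rm=orient(CASE[2]); print(o["q"].round(2), o["t"])
print(R.from_matrix(rot(o["tool_rot"]).T@Rm).magnitude()*57.3)
low=c2w([45,-45,150]); p=low2tcp(low,Rm); print(p); print(delta(o,p,Rm))
E
```

```text
[-0.55  0.8   0.22  0.98 -0.31  1.91 -1.86] 4.725
0.08219439840606071
[ 0.60647325 -0.02618745  0.2173974 ]
([12.8, -0.2, 6.55], [0.0, -0.01, 0.01])
```

View pics/w1.png

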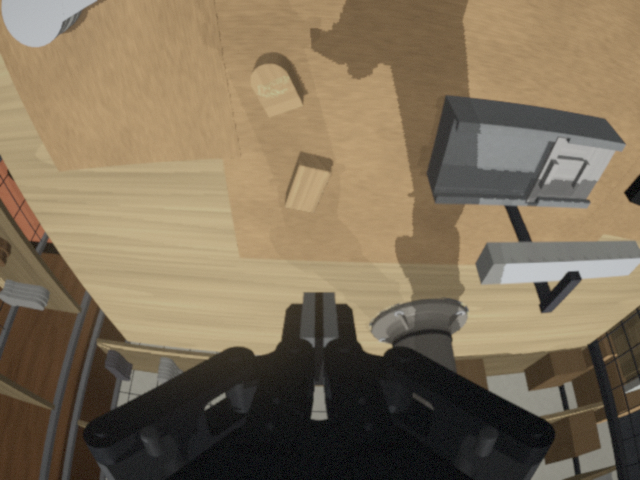

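Call:
{"fn": "apply_moves", "kwargs": {"moves": [[[12.8,-0.2,0],[0,0,0],-1],[[12.8,-0.2,0],[0,0,0],-1],[[12.8,-0.2,0],[0,0,0],-1],[[12.8,-0.2,1.5],[0,0,0],-1],[[12.8,-0.2,3],[0,0,0],-1],[[12.8,-0.2,4.5],[0,0,0],-1],[[12.8,-0.2,6.5],[0,0,0],-1],[[12.8,-0.2,6.5],[0,0,0],-1],[[12.8,-0.2,6.5],[0,0,0],-1]]}}

```text
t: 5.85
eef_pos: [0.6076, -0.0258, 0.2197]
tool_rot: [0.203, 0.709, -0.649, -0.185]
contact_force: [0.6, 0.1, -0.2]
gripper_width: -0.001
```

```bash
python3 snap.py w2; python3 -c "
from station import *
from h import *
o=get_obs();print(o['q'].round(2),o['eef_pos'])
w=read_camera('wrist');crop(w['color'],100,20,640,330,1.45,'pics/w2c.png')"
```

```text
[-0.23  0.71  0.26  1.48 -0.11  1.52 -1.43] [ 0.60807294 -0.02588309  0.2201359 ]
```

View pics/w2c.png

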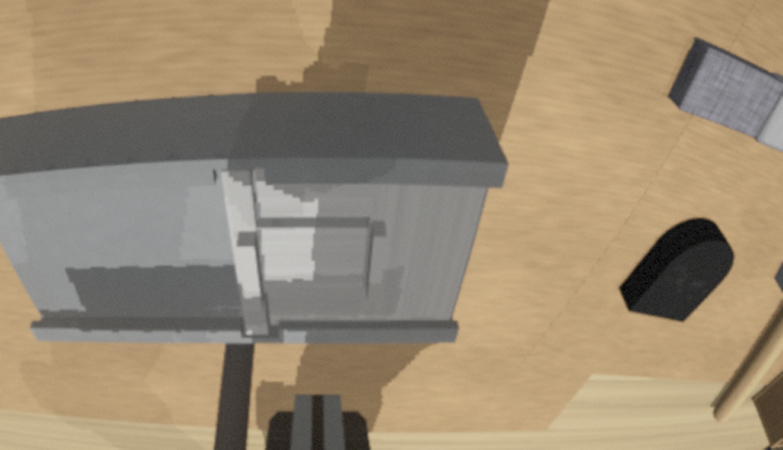

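```bash
cat > ov.py <<'E'
import sys
from h import *; import pickle
def draw(img,pf,case,segs,s,x0,y0):
    for a,b,col in segs:
        P=c2w(np.linspace(a,b,20),case); q=((pf(P)-[x0,y0]+.5)*s-.5); cv2.polylines(img,[np.round(q*8).astype(np.int32)],False,col,1,cv2.LINE_AA,3)
def segs(off=0,tab=0):
    G=(0,255,0);Rd=(0,0,255)
    S=[]
    for sx in (-1,1):
        S+=[((62*sx,-126,58),(62*sx,126,58),G),((49*sx,-121 if 0 else -126,58),(49*sx,-5,58),G),((62*sx,-126,0),(62*sx,126,0),G)]
    for y in(-126,126): S+=[((-62,y,58),(62,y,58),G)]
    z=55-tab
    for y in (-70,-20): S+=[((-22,y+off,z),(22,y+off,z),Rd)]
    for x in (-22,22): S+=[((x,-70+off,z),(x,-20+off,z),Rd)]
    S+=[((-22,y+off,61),(22,y+off,61),(255,0,0)) for y in (-78,-72)]
    return S
def overlay(name,out,case,off=0,tab=0,x0=100,y0=20,x1=640,y1=330,s=1.45):
    o,w=pickle.load(open(name+".pkl","rb"))
    im=cv2.resize(w["color"][y0:y1,x0:x1,::-1],None,fx=s,fy=s,interpolation=cv2.INTER_CUBIC).copy()
    draw(im,lambda P:wproj(w,P,o["eef_pos"],o["tool_rot"]),case,segs(off,tab),s,x0,y0); cv2.imwrite("pics/"+out,im)
if __name__=="__main__": overlay(sys.argv[1],sys.argv[2],CASE,*[float(v) for v in sys.argv[3:5]])
E
python3 ov.py w2 w2o.png
```

```text
(no output)
```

View pics/w2o.png

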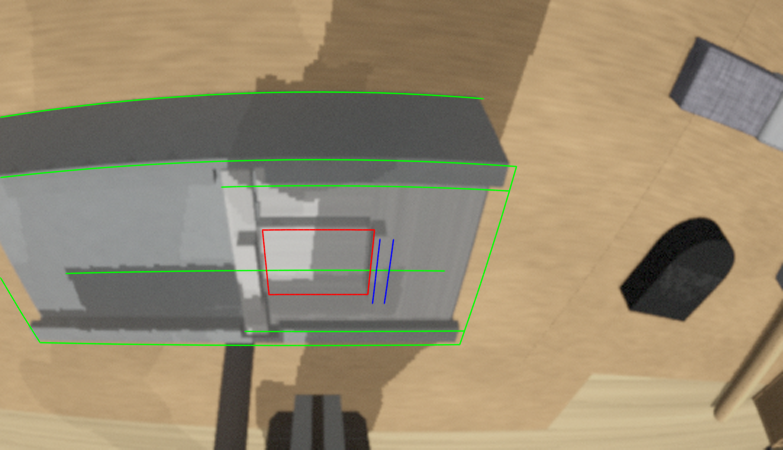

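Run:
```python
from ov import *
overlay("w2","w2z.png",CASE,0,0,230,110,440,260,3.8)
o,w=pickle.load(open("w2.pkl","rb")); crop(w["color"],230,110,440,260,3.8,"pics/w2zz.png")
```

```text
(no output)
```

View pics/w2zz.png

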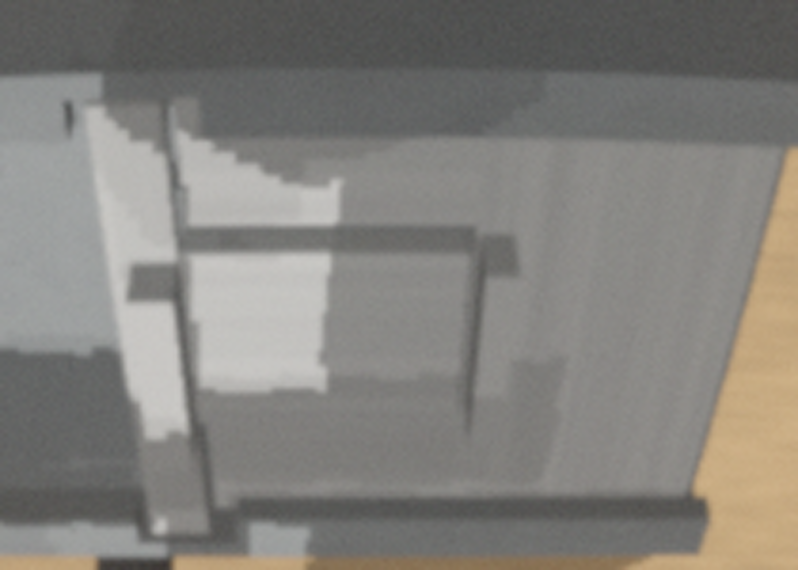

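View pics/w2z.png

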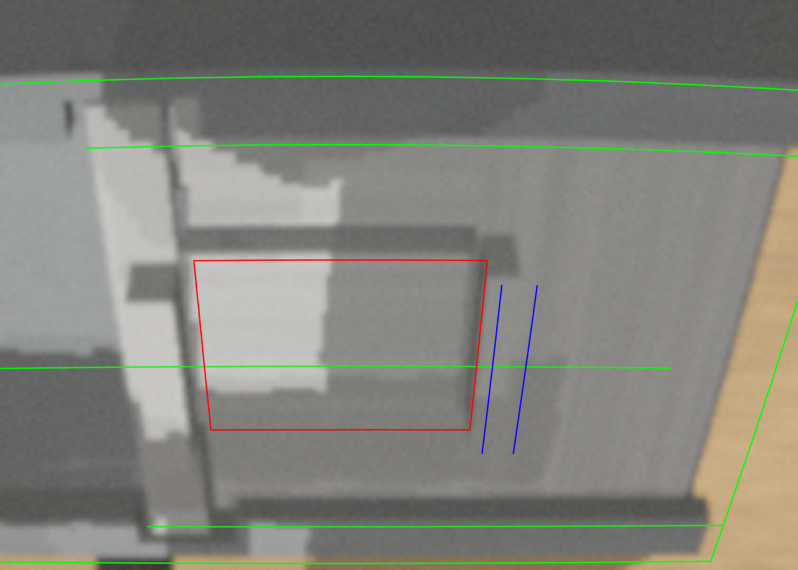

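```bash
sed -i 's/^CASE=.*/CASE=np.array([.5302,.0140,.087])/' h.py
python3 - <<'E'
from ov import *
from station import get_obs
overlay("w2","w2z2.png",CASE,0,0,230,110,440,260,3.8)
o=get_obs(); Rm=orient(CASE[2])
for l in ([14,-40,62],[14,-40,54],[14,-40,46]): print(delta(o,low2tcp(c2w(l),Rm),Rm))
E
```

```text
([-0.27, -0.86, 3.74], [-0.02, -0.01, -0.0])
([-0.27, -1.03, 4.01], [-0.02, -0.01, -0.0])
([-0.27, -1.2, 4.28], [-0.02, -0.01, -0.0])
```

View pics/w2z2.png

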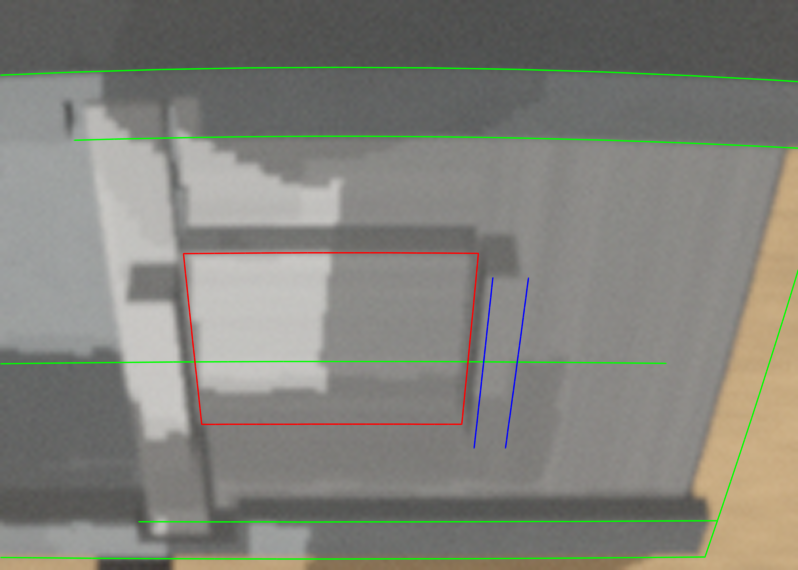

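Call:
{"fn": "apply_moves", "kwargs": {"moves": [[[-0.27,-0.86,2],[0,0,0],-1],[[-0.27,-0.86,3.2],[0,0,0],-1],[[-0.27,-0.86,3.74],[0,0,0],-1],[[-0.27,-0.86,3.74],[0,0,0],-1],[[-0.27,-1.03,4.01],[0,0,0],-1],[[-0.27,-1.03,4.01],[0,0,0],-1]]}}

```text
t: 6.7
eef_pos: [0.5759, -0.0227, 0.1207]
tool_rot: [0.203, 0.708, -0.65, -0.185]
contact_force: [2.2, 0.2, 3.8]
gripper_width: 0.0
```

```bash
python3 snap.py w3
python3 - <<'E'
from h import *; import pickle
o,w=pickle.load(open("w3.pkl","rb")); print(o["eef_pos"],o["contact_force"],o["t"])
low=o["eef_pos"]+rot(o["tool_rot"])@[0,-.011,.0726]; print((R.from_euler("z",-CASE[2]).apply(low-[CASE[0],CASE[1],0])*1000).round(1))
crop(w["color"],160,60,480,320,2.4,"pics/w3c.png")
E
```

```text
[ 0.57593776 -0.0226579   0.12066733] [2.22435342 0.24169163 3.78985576] 6.7
[ 13.4 -40.5  53.2]
```

View pics/w3c.png

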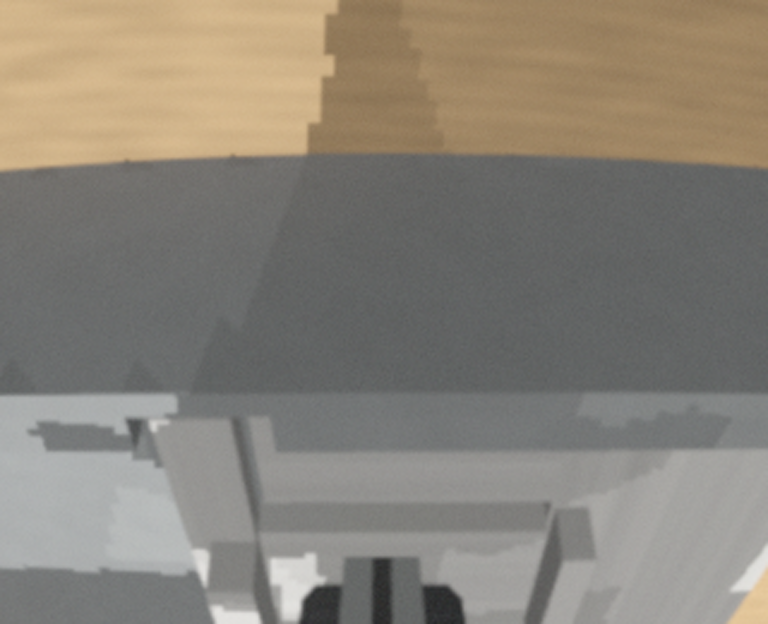

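Call:
{"fn": "apply_moves", "kwargs": {"moves": [[[0,-0.08,0.12],[0,0,0],-1],[[0,-0.13,0.21],[0,0,0],-1],[[0,-0.13,0.21],[0,0,0],-1]]}}

```text
t: 7.12
eef_pos: [0.5755, -0.0227, 0.1142]
tool_rot: [0.203, 0.708, -0.65, -0.185]
contact_force: [3.3, 0.0, 6.0]
gripper_width: -0.001
```

Call:
{"fn": "apply_moves", "kwargs": {"moves": [[[0,-0.02,0.035],[0,0,0],-1],[[-0.15,-0.02,0.035],[0,0,0],-1],[[-0.3,-0.02,0.035],[0,0,0],-1],[[-0.45,-0.02,0.035],[0,0,0],-1],[[-0.6,-0.02,0.035],[0,0,0],-1],[[-0.6,-0.02,0.035],[0,0,0],-1]]}}

```text
t: 7.88
eef_pos: [0.5742, -0.0075, 0.1134]
tool_rot: [0.203, 0.709, -0.65, -0.185]
contact_force: [3.2, 1.0, 7.4]
gripper_width: 0.002
```

```bash
python3 snap.py w4
python3 - <<'E'
from h import *; import pickle
o,w=pickle.load(open("w4.pkl","rb")); print(o["eef_pos"],o["contact_force"],o["t"])
low=o["eef_pos"]+rot(o["tool_rot"])@[0,-.011,.0726]; print((R.from_euler("z",-CASE[2]).apply(low-[CASE[0],CASE[1],0])*1000).round(1))
crop(w["color"],160,60,480,320,2.4,"pics/w4c.png")
E
```

```text
[ 0.57418505 -0.00745539  0.11344366] [3.21971855 1.00615524 7.37501498] 7.875
[ 12.9 -25.2  46. ]
```

View pics/w4c.png

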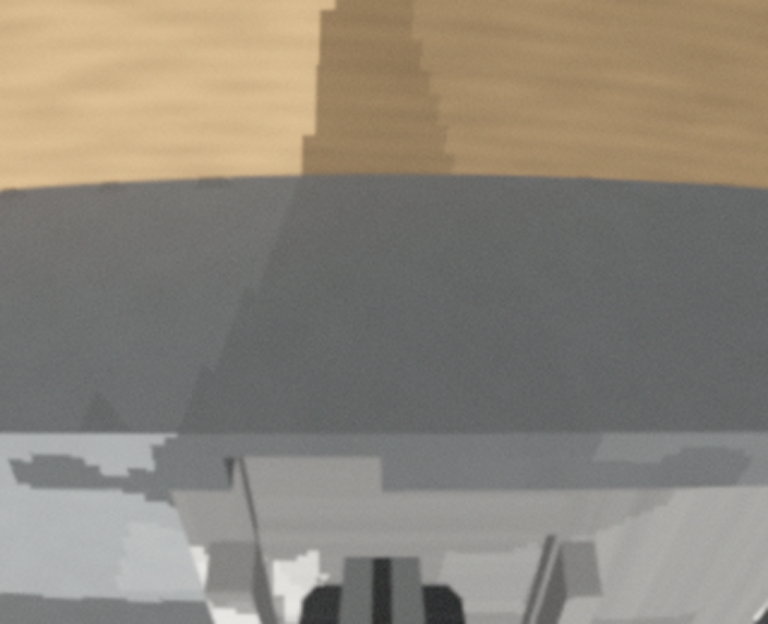

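Call:
{"fn": "apply_moves", "kwargs": {"moves": [[[-0.3,0,0],[0,0,0],-1],[[-0.7,0,0],[0,0,0],-1],[[-1.1,0,0],[0,0,0],-1],[[-1.5,0,0],[0,0,0],-1],[[-1.9,0,0],[0,0,0],-1],[[-2.3,0,0],[0,0,0],-1],[[-2.7,0,0],[0,0,0],-1],[[-3.1,0,0],[0,0,0],-1],[[-3.4,0,0],[0,0,0],-1],[[-3.6,0,0],[0,0,0],-1],[[-3.7,0,0],[0,0,0],-1],[[-3.7,0,0],[0,0,0],-1]]}}

```text
t: 9.43
eef_pos: [0.566, 0.0846, 0.1133]
tool_rot: [0.203, 0.708, -0.65, -0.186]
contact_force: [3.1, -0.1, 6.3]
gripper_width: -0.006
```

Call:
{"fn": "apply_moves", "kwargs": {"moves": [[[-0.15,0,0],[0,0,0],-1],[[-0.25,0,0],[0,0,0],-1],[[-0.35,0,0],[0,0,0],-1],[[-0.45,0,0],[0,0,0],-1],[[-0.5,0,0],[0,0,0],-1]]}}

```text
t: 10.05
eef_pos: [0.5641, 0.0949, 0.1132]
tool_rot: [0.205, 0.708, -0.65, -0.186]
contact_force: [0.5, -5.9, 6.0]
gripper_width: -0.002
```

```bash
python3 snap.py w5
python3 - <<'E'
from h import *; import pickle
o,w=pickle.load(open("w5.pkl","rb")); print(o["eef_pos"],o["contact_force"],o["t"])
low=o["eef_pos"]+rot(o["tool_rot"])@[0,-.011,.0726]; print((R.from_euler("z",-CASE[2]).apply(low-[CASE[0],CASE[1],0])*1000).round(1))
crop(w["color"],160,60,480,320,2.4,"pics/w5c.png")
E
```

```text
[0.56405802 0.09488805 0.11315522] [ 0.48805951 -5.88153711  5.99777317] 10.05
[11.5 77.4 45.8]
```

View pics/w5c.png

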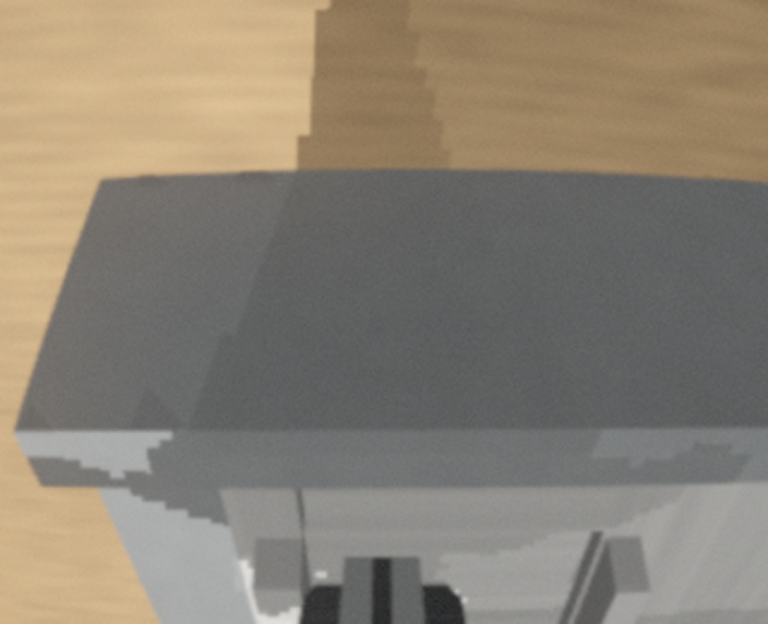

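Call:
{"fn": "apply_moves", "kwargs": {"moves": [[[-0.1,0,0],[0,0,0],-1],[[-0.2,0,0],[0,0,0],-1],[[-0.2,0,0],[0,0,0],-1]]}}

```text
t: 10.48
eef_pos: [0.5639, 0.0962, 0.1131]
tool_rot: [0.206, 0.707, -0.651, -0.184]
contact_force: [1.9, -12.4, 5.8]
gripper_width: 0.003
```

Call:
{"fn": "apply_moves", "kwargs": {"moves": [[[0.2,0,-0.5],[0,0,0],-1],[[0.2,0,-2],[0,0,0],-1],[[0.2,0,-4],[0,0,0],-1],[[0.2,0,-6],[0,0,0],-1],[[0.2,0,-6],[0,0,0],-1]]}}

```text
t: 11.1
eef_pos: [0.646, 0.1042, 0.243]
tool_rot: [0.201, 0.709, -0.65, -0.184]
contact_force: [0.2, -0.2, 0.1]
gripper_width: 0.003
```

```bash
python3 snap.py w6
python3 - <<'E'
from ov import *
o,w=pickle.load(open("w6.pkl","rb")); print(o["eef_pos"],o["contact_force"],o["t"])
overlay("w6","w6o.png",CASE,110,5,100,20,640,330,1.45)
E
```

```text
[0.64599661 0.10415909 0.24296407] [ 0.22637484 -0.15007663  0.07061209] 11.1
```

View pics/w6o.png

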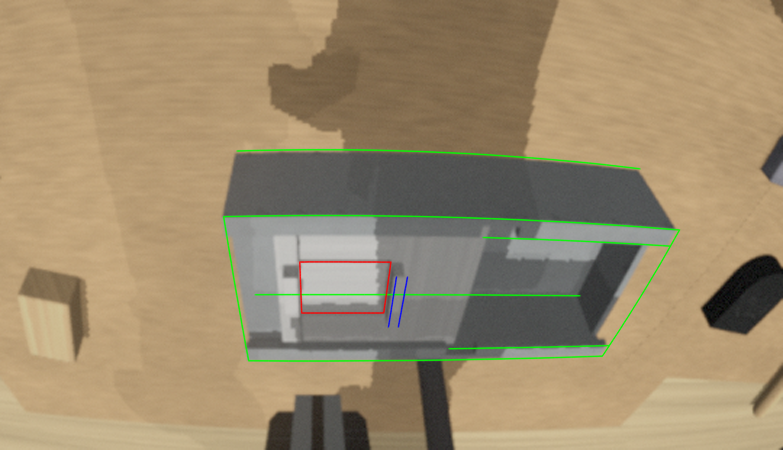

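Run:
```python
from h import *; import pickle
from station import get_obs
o=get_obs(); H=np.array([.580,.3373]); yaw=.475
Rm=orient(yaw); hx=np.array([np.cos(yaw),np.sin(yaw),0]); 
g=np.r_[H,0]-.006*hx+[0,0,.025]; p=g-Rm[:,2]*.051; print(p)
ph=p-Rm[:,2]*.12; print(ph,delta(o,ph,Rm))
t,s=pickle.load(open("c0.pkl","rb")); crop(t["color"],90,90,210,280,3.1,"pics/tb.png")
crop(s["color"],180,140,320,250,5,"pics/sb.png")
```

```text
[0.59869816 0.34691594 0.06825045]
[0.65524857 0.37599824 0.17001622] ([-10.8, -2.66, 1.68], [-0.01, 1.18, -1.89])
```

View pics/sb.png

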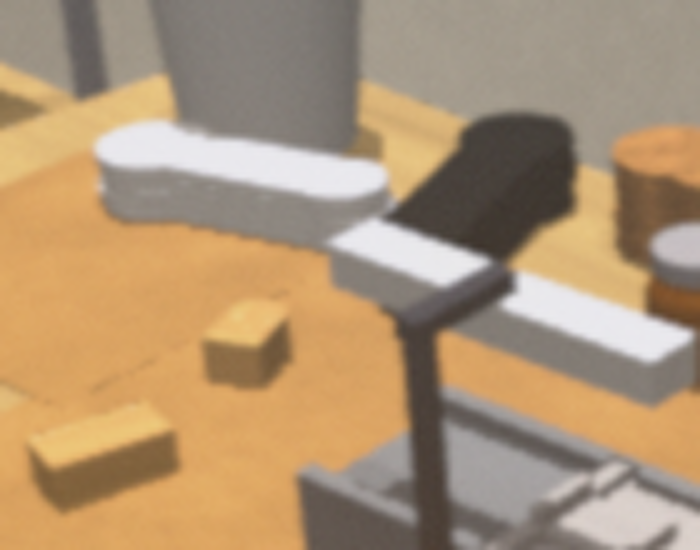

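Run:
```python
from h import *; import pickle
t,s=pickle.load(open("c0.pkl","rb"))
for u,v in ((160,200),(146,190),(172,185),(125,172),(120,185)): print(u,v,onplane(t,u,v,.055).round(3))
yaw=.475;Rm=orient(yaw);p=np.array([.5987,.3469,.068]); print("cam",p+Rm@[0,-.0845,-.069])
for d in ([0,-.0425,0],[0,-.0425,-.07],[0,-.1,-.04],[.03,-.1,-.06]): print(d,p+Rm@d)
```

```text
160 200 [0.675 0.306 0.055]
146 190 [0.699 0.339 0.055]
172 185 [0.71  0.279 0.055]
125 172 [0.742 0.39  0.055]
120 185 [0.711 0.4   0.055]
cam [0.69494325 0.39639522 0.08173714]
[0, -0.0425, 0] [0.63075193 0.36338341 0.04547843]
[0, -0.0425, -0.07] [0.66373966 0.38034808 0.1048418 ]
[0, -0.1, -0.04] [0.69296643 0.3953786  0.04893   ]
[0.03, -0.1, -0.06] [0.71611165 0.37354687 0.06589096]
```

Call:
{"fn": "apply_moves", "kwargs": {"moves": [[[-10.8,-2.66,-3],[0,1.18,-1.9],0.5],[[-10.8,-2.66,-3],[0,1.18,-1.9],0.5],[[-10.8,-2.66,-2],[0,1.18,-1.9],0.5],[[-10.8,-2.66,-1],[0,1.18,-1.9],0.5],[[-10.8,-2.66,0],[0,1.18,-1.9],0.5],[[-10.8,-2.66,0.5],[0,1.18,-1.9],0.5],[[-10.8,-2.66,0.5],[0,1.18,-1.9],0.5]]}}

```text
t: 12.02
eef_pos: [0.6688, 0.3758, 0.1918]
tool_rot: [0.238, 0.82, -0.5, -0.145]
contact_force: [1.3, 1.2, 0.4]
gripper_width: 0.747
```

```bash
python3 snap.py w7
```

```text
(no output)
```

View pics/w7.png

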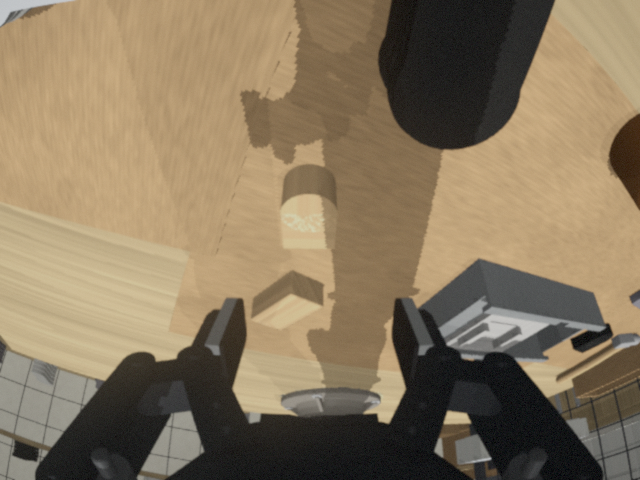

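```bash
cat > heelfit.py <<'E'
from h import *; import pickle
from station import *
from scipy.optimize import minimize
import sys
o=get_obs(); w=read_camera("wrist")
L=silhouettes("wrist","heel"); print([(round(d["conf"],2),d["pixel"]) for d in L])
m=L[0]["mask"]; print(m.sum())
a=np.linspace(-np.pi/2,np.pi/2,15)
out=np.r_[[(-30,-20),(-30,20)],np.c_[10+20*np.cos(a),20*np.sin(a)]]/1000
def hull(p):
    co,si=np.cos(p[2]),np.sin(p[2]); X=np.c_[p[0]+co*out[:,0]-si*out[:,1],p[1]+si*out[:,0]+co*out[:,1]]
    P=np.r_[np.c_[X,0*X[:,0]],np.c_[X,0*X[:,0]+.032]]
    return cv2.convexHull(wproj(w,P,o["eef_pos"],o["tool_rot"]).astype(np.float32))
def iou(p):
    z=np.zeros((480*4,640*4),np.uint8); cv2.fillPoly(z,[np.round((hull(p)+.5)*4-.5).astype(np.int32)],1)
    zz=cv2.resize(z.astype(np.float32),(640,480),interpolation=cv2.INTER_AREA)
    return -np.minimum(zz,m).sum()/np.maximum(zz,m).sum()
for y in (.4,.55):
    r=minimize(iou,[.58,.337,y],method="Nelder-Mead",options=dict(initial_simplex=np.array([[.58,.337,y],[.585,.337,y],[.58,.342,y],[.58,.337,y+.1]])))
    print(r.x.round(4),r.fun)
im=w["color"][:,:,::-1].copy(); cv2.polylines(im,[np.round(hull(r.x)*8).astype(np.int32)],True,(0,0,255),1,cv2.LINE_AA,3)
x,y=hull(r.x).reshape(-1,2).mean(0).astype(int); cv2.imwrite("pics/hf.png",cv2.resize(im[y-60:y+60,x-80:x+80],None,fx=4,fy=4,interpolation=cv2.INTER_CUBIC))
E
python3 heelfit.py
```

```text
[(0.91, [209.6, 307.0])]
4270
[0.5807 0.339  0.4675] -0.9638391733169556
[0.581  0.339  0.4624] -0.962994396686554
```

View pics/hf.png

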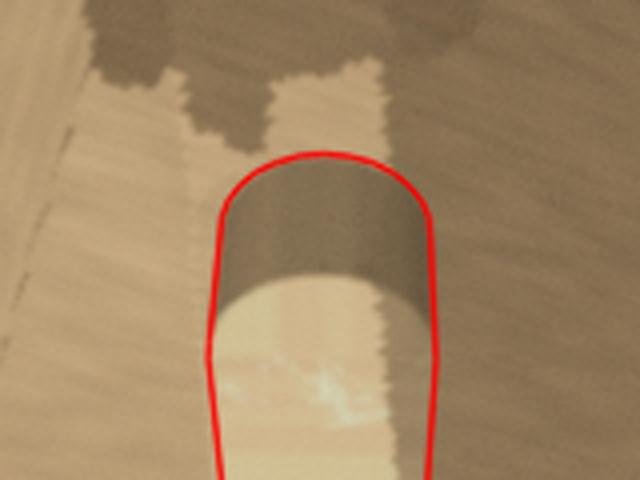

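Run:
```python
from h import *
from station import get_obs
o=get_obs(); H=np.array([.5808,.339]); yaw=.465
Rm=orient(yaw,25); hx=np.array([np.cos(yaw),np.sin(yaw),0]); 
g=np.r_[H,0]-.005*hx+[0,0,.025]; p=g-Rm[:,2]*.051; print(p, "cam",p+Rm@[0,-.0845,-.069])
for dz in (.09,.0): print(delta(o,p+[0,0,dz],Rm))
```

```text
[0.5955959  0.34642298 0.0712217 ] cam [0.69011187 0.39384085 0.09804569]
([-0.35, 2.01, 2.85], [0.69, -0.03, 0.04])
([-0.36, 0.1, 5.91], [0.69, -0.03, 0.04])
```

Call:
{"fn": "apply_moves", "kwargs": {"moves": [[[-0.35,2.0,2.0],[0.69,-0.03,0.04],0.5],[[-0.35,2.0,2.85],[0.69,-0.03,0.04],0.5],[[-0.35,2.0,2.85],[0.69,-0.03,0.04],0.5],[[-0.36,1.4,3.9],[0.69,-0.03,0.04],0.5],[[-0.36,0.7,4.9],[0.69,-0.03,0.04],0.5],[[-0.36,0.4,5.4],[0.69,-0.03,0.04],0.5],[[-0.36,0.4,5.4],[0.69,-0.03,0.04],0.5]]}}

```text
t: 13.05
eef_pos: [0.5953, 0.348, 0.0845]
tool_rot: [0.185, 0.831, -0.512, -0.115]
contact_force: [-0.1, -0.2, 0.0]
gripper_width: 0.749
```

```bash
python3 snap.py w8;python3 - <<'E'
from h import *
from station import get_obs
o=get_obs(); H=np.array([.5808,.339]); yaw=.465;print(o['contact_force'])
Rm=orient(yaw,25); hx=np.array([np.cos(yaw),np.sin(yaw),0]); 
g=np.r_[H,0]-.005*hx+[0,0,.025]; p=g-Rm[:,2]*.051
print(delta(o,p,Rm),o["q"].round(2))
E
```

```text
[0.79750314 0.97178352 0.08968449]
([0.07, -0.21, 0.53], [0.0, 0.0, 0.01]) [-0.65  0.92  0.09  1.35 -0.13  1.32 -1.62]
```

View pics/w8.png

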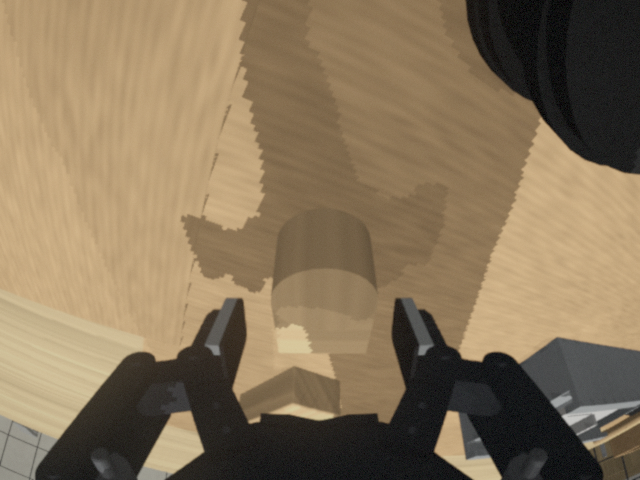

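Call:
{"fn": "apply_moves", "kwargs": {"moves": [[[0.07,-0.21,0.53],[0,0,0],0.5],[[0.07,-0.21,0.53],[0,0,0],0.5],[[0.07,-0.21,0.53],[0,0,0],-0.5],[[0.07,-0.21,0.53],[0,0,0],-0.5],[[0.07,-0.21,0.53],[0,0,0],-0.5],[[0.07,-0.21,0.53],[0,0,0],-0.5],[[0.07,-0.21,0.53],[0,0,0],-0.5],[[0.07,-0.21,0.53],[0,0,0],-0.5]], "force": 35}}

```text
t: 14.1
eef_pos: [0.5949, 0.3467, 0.071]
tool_rot: [0.184, 0.832, -0.511, -0.115]
contact_force: [1.2, 0.7, 3.5]
gripper_width: 0.469
```

```bash
python3 snap.py w9;python3 - <<'E'
from h import *
from station import get_obs
o=get_obs(); print(o["eef_pos"],o['contact_force'],o["t"],o["gripper_width"])
E
```

```text
[0.59492319 0.34670878 0.071023  ] [1.91808637 0.63841034 5.88625985] 14.15 0.46609650255416274
```

View pics/w9.png

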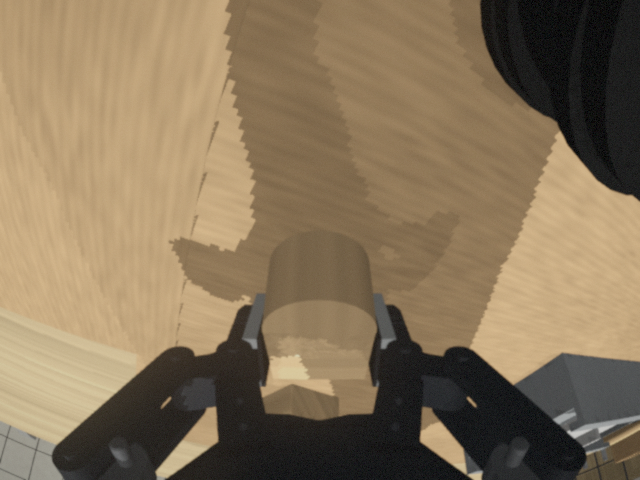

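Call:
{"fn": "apply_moves", "kwargs": {"moves": [[[0,0.4,-0.9],[0,0,0],-0.5],[[0,1.2,-2.7],[0,0,0],-0.5],[[0,2.2,-4.7],[0,0,0],-0.5],[[0,3.2,-6.9],[0,0,0],-0.5],[[0,3.2,-6.9],[0,0,0],-0.5]]}}

```text
t: 14.78
eef_pos: [0.5974, 0.3473, 0.268]
tool_rot: [0.18, 0.832, -0.512, -0.112]
contact_force: [-0.2, -0.2, -1.3]
gripper_width: 0.461
```

```bash
python3 snap.py w10;python3 - <<'E'
from h import *
from station import get_obs
o=get_obs(); print(o["eef_pos"],o['contact_force'],o["t"],o["gripper_width"])
Rm=orient(CASE[2],25)
g=c2w([2,-65,31]); p=g-Rm[:,2]*.051; print(p)
for b in (.19,): print(p-Rm[:,2]*b,delta(o,p-Rm[:,2]*b,Rm))
E
```

```text
[0.59629957 0.34677779 0.26452899] [ 0.67404991 -0.12197959 -1.68855417] 14.825 0.46216963392813476
[ 0.55931232 -0.04870759  0.0772217 ]
[ 0.63930609 -0.04173052  0.24942018] ([14.65, 4.72, 2.81], [-0.02, -0.91, 1.98])
```

View pics/w10.png

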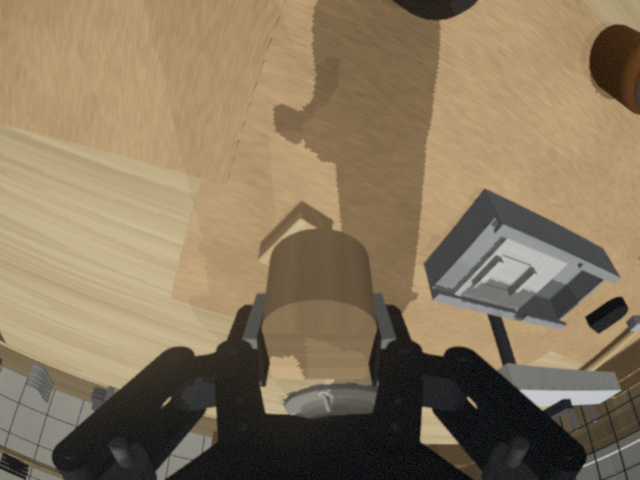

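Call:
{"fn": "apply_moves", "kwargs": {"moves": [[[7,2.3,0],[-0.02,-0.91,1.98],-0.5],[[7,2.3,0],[-0.02,-0.91,1.98],-0.5],[[7,2.3,0],[-0.02,-0.91,1.98],-0.5],[[14.65,4.72,1.5],[-0.02,-0.91,1.98],-0.5],[[14.65,4.72,1.5],[-0.02,-0.91,1.98],-0.5],[[14.65,4.72,1.5],[-0.02,-0.91,1.98],-0.5],[[14.65,4.72,2.8],[-0.02,-0.91,1.98],-0.5],[[14.65,4.72,2.8],[-0.02,-0.91,1.98],-0.5],[[14.65,4.72,2.8],[-0.02,-0.91,1.98],-0.5]]}}

```text
t: 15.95
eef_pos: [0.6386, -0.0403, 0.2464]
tool_rot: [0.162, 0.72, -0.659, -0.148]
contact_force: [-0.0, 0.4, -0.3]
gripper_width: 0.464
```

```bash
python3 snap.py w11;python3 - <<'E'
from h import *
from ov import overlay
from station import get_obs
overlay("w11","w11o.png",CASE,110,5,0,0,640,480,1.2)
o=get_obs(); print(o["eef_pos"],o['contact_force'],o["t"],o["gripper_width"])
Rm=orient(CASE[2],25)
g=c2w([2,-65,31]); p=g-Rm[:,2]*.051; print(p)
for b in (.19,.03,0): print(delta(o,p-Rm[:,2]*b,Rm))
E
```

```text
[ 0.63904669 -0.03981153  0.24692241] [0.46999983 1.42182077 0.37298063] 16.0 0.46329285452868585
[ 0.55931232 -0.04870759  0.0772217 ]
([0.08, 0.04, -0.09], [0.03, -0.01, 0.01])
([0.07, 0.01, 6.31], [0.03, -0.01, 0.01])
([0.07, -0.0, 7.51], [0.03, -0.01, 0.01])
```

View pics/w11o.png

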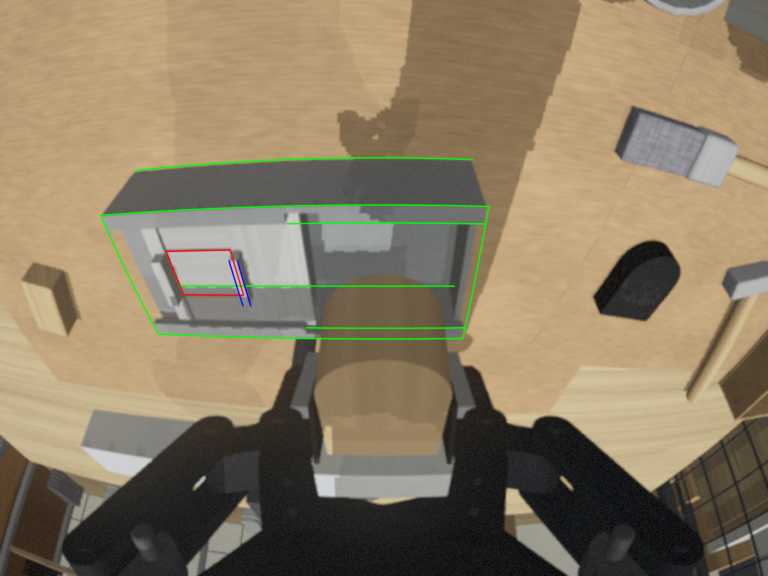

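Call:
{"fn": "apply_moves", "kwargs": {"moves": [[[0.07,0,2],[0.03,0,0],-0.5],[[0.07,0,4],[0.03,0,0],-0.5],[[0.07,0,5.2],[0.03,0,0],-0.5],[[0.07,0,6],[0.03,0,0],-0.5],[[0.07,0,6.5],[0.03,0,0],-0.5],[[0.07,0,6.9],[0.03,0,0],-0.5],[[0.07,0,6.9],[0.03,0,0],-0.5]]}}

```text
t: 16.88
eef_pos: [0.566, -0.0486, 0.0912]
tool_rot: [0.16, 0.721, -0.659, -0.145]
contact_force: [0.3, -0.1, -0.2]
gripper_width: 0.462
```

```bash
python3 snap.py w12;python3 - <<'E'
from h import *
from ov import overlay
from station import get_obs
overlay("w12","w12o.png",CASE,110,5,0,0,640,480,1.2)
o=get_obs(); print(o["eef_pos"],o['contact_force'],o["t"],o["gripper_width"])
Rm=orient(CASE[2],25)
g=c2w([2,-65,31]); p=g-Rm[:,2]*.051; print(p,delta(o,p,Rm))
E
```

```text
[ 0.56613614 -0.04875079  0.09124676] [ 0.04787533  0.88099008 -0.35272953] 16.925 0.4633345906597093
[ 0.55931232 -0.04870759  0.0772217 ] ([-0.03, 0.01, 0.62], [-0.01, -0.01, 0.01])
```

View pics/w12o.png

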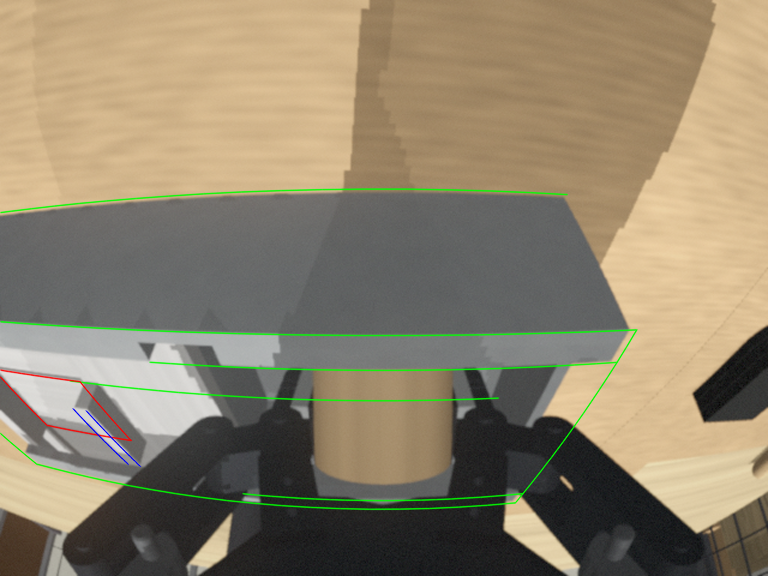

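Call:
{"fn": "apply_moves", "kwargs": {"moves": [[[-0.03,0,0.3],[0,0,0],-0.5],[[-0.03,0,0.5],[0,0,0],-0.5],[[-0.03,0,0.6],[0,0,0],-0.5],[[-0.03,0,0.6],[0,0,0],-0.5]]}}

```text
t: 17.42
eef_pos: [0.5608, -0.0495, 0.0802]
tool_rot: [0.159, 0.72, -0.66, -0.145]
contact_force: [0.3, 3.1, 24.3]
gripper_width: 0.461
```

```bash
python3 snap.py w13;python3 - <<'E'
from h import *; import pickle
from station import *
o=get_obs(); print(o["eef_pos"],o['contact_force'],o["torque"],o["t"])
s=read_camera("side"); crop(s["color"],210,140,370,300,4.5,"pics/s13.png")
o,w=pickle.load(open("w13.pkl","rb")); crop(w["color"],40,250,600,480,1.4,"pics/w13c.png")
Rm=orient(CASE[2],25); print(delta(o,o["eef_pos"],Rm))
E
```

```text
[ 0.5608435  -0.04945602  0.08023268] [ 0.35625426  2.68824643 23.15989709] [ 0.44553594  1.42985952 -0.26960956] 17.475
([0.0, 0.0, 0.0], [-0.01, -0.01, 0.0])
```

View pics/s13.png

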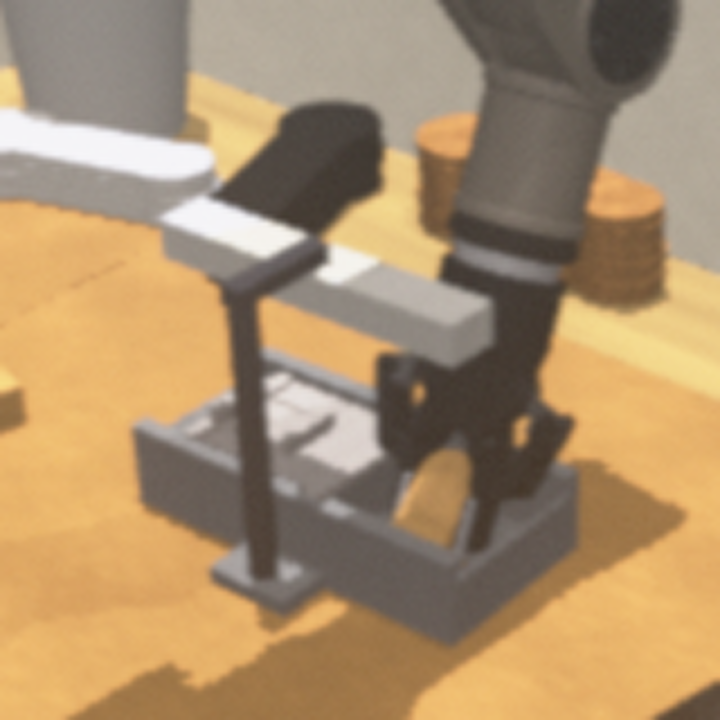

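View pics/w13c.png

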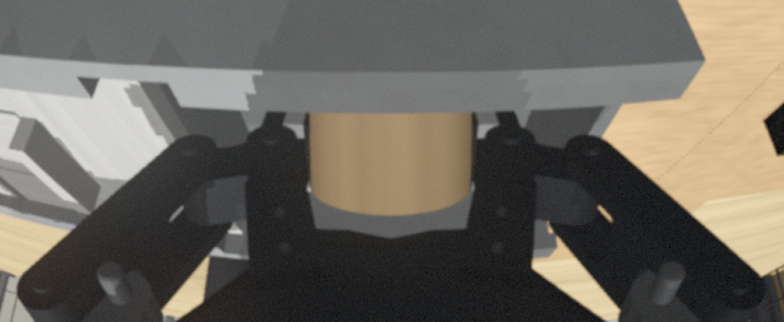

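```bash
cat > phi.py <<'E'
from h import *; import pickle,sys
a=np.linspace(-np.pi/2,np.pi/2,15)
out=np.r_[[(-30,-20),(-30,20)],np.c_[10+20*np.cos(a),20*np.sin(a)]]/1000
def heelpts(o,phi,th=25,gx=-.005,gz=.025,L=.051):
    # heel frame relative to tool when level: heel x -> dir, about pivot at grasp
    Rm=rot(o["tool_rot"]); Rl=np.array([[0,-np.cos(np.radians(th)),-np.sin(np.radians(th))],[-1,0,0],[0,np.sin(np.radians(th)),-np.cos(np.radians(th))]]) # tool axes in heel frame
    T=[]
    for z in (0,.032):
        P=np.c_[out,np.full(len(out),z)]-[gx,0,gz]
        P=R.from_euler("y",-phi,degrees=True).apply(P)  # +phi lifts +x end
        T.append(o["eef_pos"]+(P@Rl+[0,0,L])@Rm.T)
    return T
def draw(name,phi,outn,box=(40,150,600,480),s=1.4,**k):
    o,w=pickle.load(open(name+".pkl","rb")); x0,y0,x1,y1=box
    im=cv2.resize(w["color"][y0:y1,x0:x1,::-1],None,fx=s,fy=s,interpolation=cv2.INTER_CUBIC).copy()
    B,T=heelpts(o,phi,**k)
    for P,c in ((B,(255,0,0)),(T,(0,0,255))):
        q=(wproj(w,P,o["eef_pos"],o["tool_rot"])-[x0,y0])*s; cv2.polylines(im,[np.round(q).astype(np.int32)],True,c,1,cv2.LINE_AA)
    cv2.imwrite("pics/"+outn,im); return B,T
if __name__=="__main__":
    draw("w10",0,"p10.png"); draw("w12",float(sys.argv[1]),"p12.png")
E
python3 phi.py 50
```

```text
(no output)
```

View pics/p10.png

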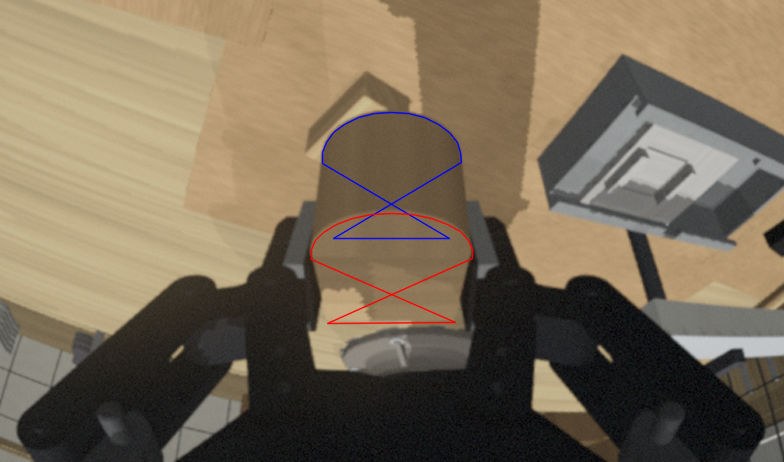

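View pics/p12.png

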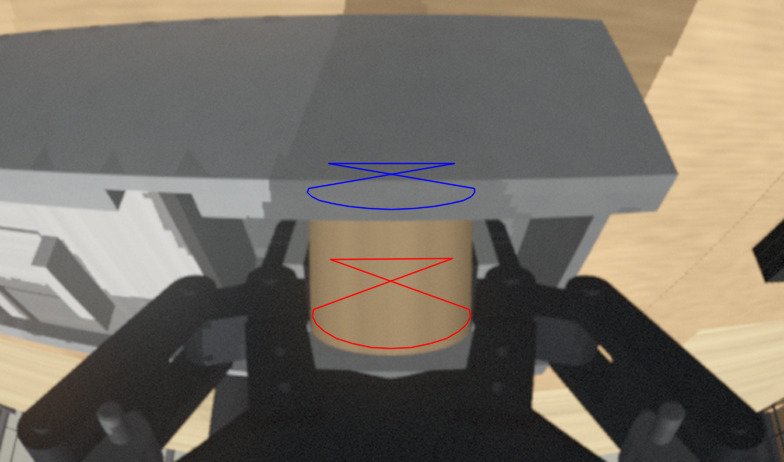

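Call:
{"fn": "apply_moves", "kwargs": {"moves": [[[0,0,-0.5],[0,0,0],-0.5],[[0,0,-1.5],[0,0,0],-0.5],[[0,0,-3],[0,0,0],-0.5],[[0,0,-5],[0,0,0],-0.5],[[0,0,-7.4],[0,0,0],-0.5],[[0,0,-7.4],[0,0,0],-0.5]]}}

```text
t: 18.27
eef_pos: [0.6403, -0.0431, 0.2491]
tool_rot: [0.157, 0.721, -0.66, -0.142]
contact_force: [-0.8, -0.6, -1.7]
gripper_width: 0.464
```

```bash
python3 snap.py w14;python3 - <<'E'
from h import *; import pickle
import phi
t,s=pickle.load(open("c0.pkl","rb"))
for u,v in ((161,289),(178,290),(154,320),(172,322)): print(onplane(t,u,v,.03).round(3))
phi.draw("w14",52,"p14.png")
from station import get_obs
o=get_obs(); print(o["eef_pos"],o["contact_force"],o["q"].round(2),o["t"])
E
```

```text
[0.472 0.305 0.03 ]
[0.47  0.266 0.03 ]
[0.402 0.318 0.03 ]
[0.397 0.277 0.03 ]
[ 0.63829257 -0.04314085  0.2464484 ] [-0.34980188  0.14058873 -1.21522292] [-0.21  0.68  0.27  1.45 -0.11  1.47 -1.41] 18.325
```

View pics/p14.png

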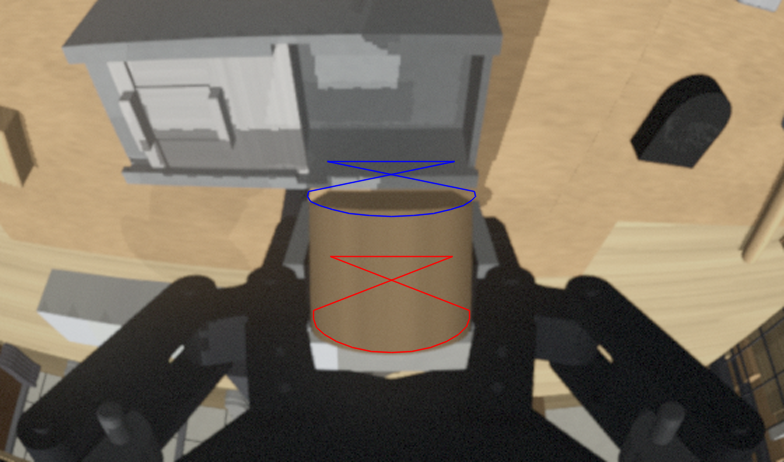

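Run:
```python
from h import *
from station import get_obs
o=get_obs(); yaw=.15; Rm=orient(yaw,42)
print(delta(o,[.64,.25,.28],Rm))
for z in (.12,.037):
    p=np.array([.495,.205,z])-Rm[:,2]*.051; print(p,delta(o,p,Rm))
```

```text
([-11.67, -0.42, -1.7], [-1.72, 0.19, -0.31])
[0.52874247 0.21009968 0.15790039] ([-10.48, 1.69, 4.65], [-1.72, 0.19, -0.31])
[0.52874247 0.21009968 0.07490039] ([-10.49, 0.3, 7.67], [-1.72, 0.19, -0.31])
```

Call:
{"fn": "apply_moves", "kwargs": {"moves": [[[-11.7,-0.42,-1.7],[-1.72,0.19,-0.31],-0.5],[[-11.7,-0.42,-1.7],[-1.72,0.19,-0.31],-0.5],[[-11.7,-0.42,-1.7],[-1.72,0.19,-0.31],-0.5],[[-11.7,-0.42,-1.7],[-1.72,0.19,-0.31],-0.5],[[-11.7,-0.42,-1.7],[-1.72,0.19,-0.31],-0.5],[[-10.5,1.7,2],[-1.72,0.19,-0.31],-0.5],[[-10.5,1.7,4],[-1.72,0.19,-0.31],-0.5],[[-10.5,1.7,4.65],[-1.72,0.19,-0.31],-0.5],[[-10.5,1.2,5.8],[-1.72,0.19,-0.31],-0.5],[[-10.5,0.7,6.8],[-1.72,0.19,-0.31],-0.5],[[-10.5,0.35,7.5],[-1.72,0.19,-0.31],-0.5],[[-10.5,0.35,7.5],[-1.72,0.19,-0.31],-0.5]]}}

```text
t: 19.82
eef_pos: [0.5259, 0.2099, 0.0764]
tool_rot: [0.275, 0.707, -0.608, -0.236]
contact_force: [0.9, 0.3, -0.4]
gripper_width: 0.465
```

```bash
python3 snap.py w15;python3 - <<'E'
from h import *
from station import *
o=get_obs(); print(o["eef_pos"],o["contact_force"],o["q"].round(2),o["t"]); Rm=orient(.15,42)
p=np.array([.495,.205,.037])-Rm[:,2]*.051; print(p,delta(o,p,Rm))
s=read_camera("side"); crop(s["color"],170,140,330,290,4.5,"pics/s15.png")
E
```

```text
[0.5266616  0.21024611 0.07757964] [ 0.1038847  -0.05883415 -0.26722777] [-0.45  0.9   0.05  1.53 -0.21  1.44 -1.71] 19.875
[0.52874247 0.21009968 0.07490039] ([0.02, -0.13, 0.02], [0.03, -0.0, 0.0])
```

View pics/s15.png

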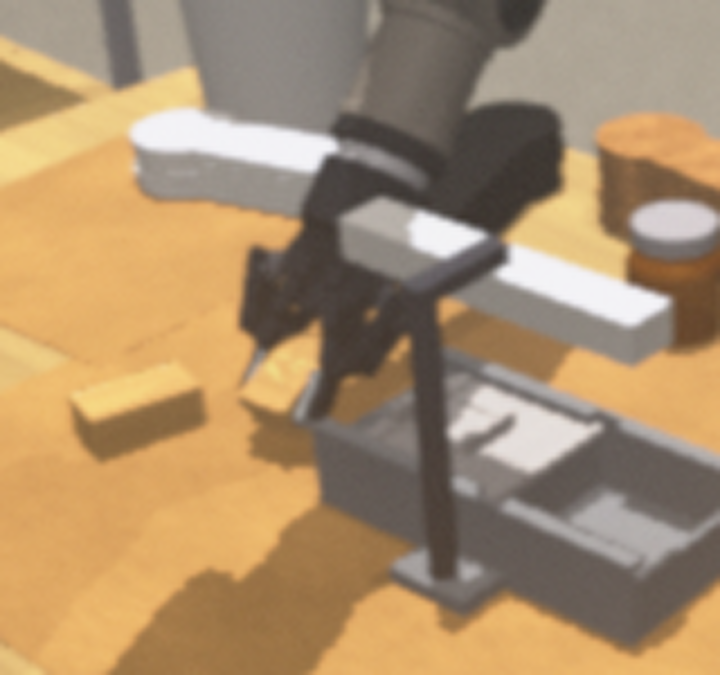

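View pics/w15.png

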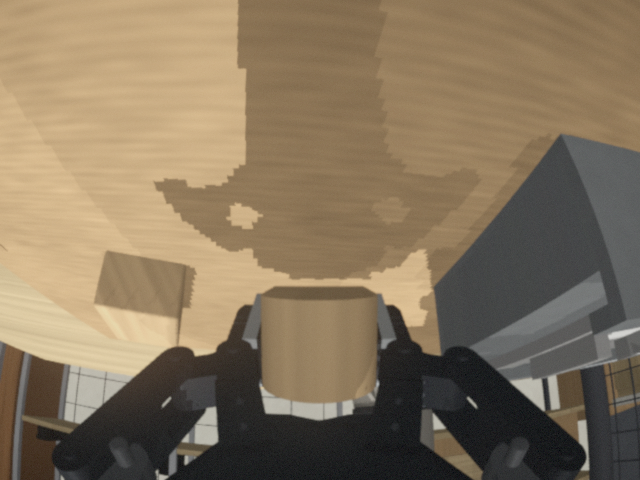

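Call:
{"fn": "apply_moves", "kwargs": {"moves": [[[-0.4,0,0],[0,0,0],-0.5],[[-0.4,-0.1,0.12],[0,0,0],-0.5],[[-0.4,-0.2,0.22],[0,0,0],-0.5],[[-0.4,-0.2,0.22],[0,0,0],-0.5]], "force": 20}}

```text
t: 20.42
eef_pos: [0.5255, 0.2201, 0.0705]
tool_rot: [0.273, 0.707, -0.608, -0.235]
contact_force: [0.7, 0.5, -0.5]
gripper_width: 0.461
```

Call:
{"fn": "apply_moves", "kwargs": {"moves": [[[0,-0.08,0.09],[0,0,0],-0.5],[[0,-0.16,0.18],[0,0,0],-0.5],[[0,-0.16,0.18],[0,0,0],-0.5]]}}

```text
t: 20.8
eef_pos: [0.5256, 0.2203, 0.0646]
tool_rot: [0.273, 0.707, -0.608, -0.235]
contact_force: [-0.1, -0.9, -0.6]
gripper_width: 0.463
```

```bash
python3 snap.py w16;python3 - <<'E'
from h import *
from station import *
s=read_camera("side"); crop(s["color"],200,180,270,245,10,"pics/s16.png")
E
```

```text
(no output)
```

View pics/s16.png

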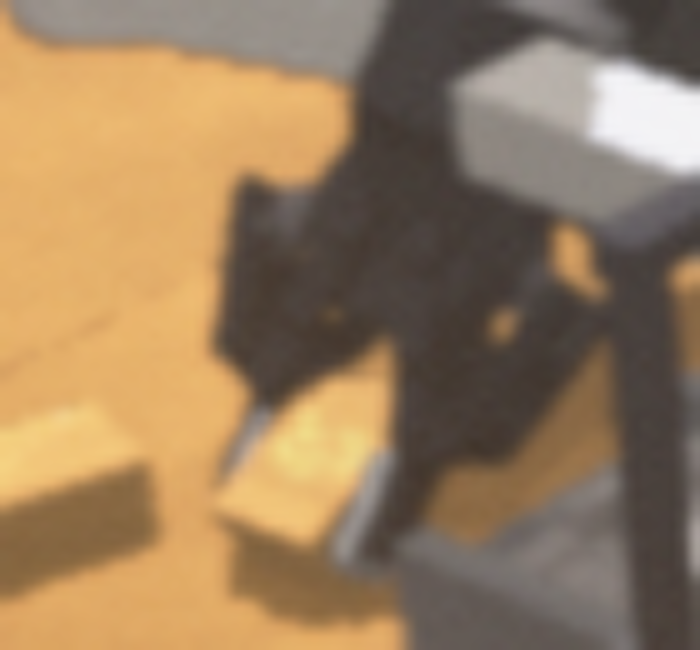

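Call:
{"fn": "apply_moves", "kwargs": {"moves": [[[0,-0.06,0.06],[0,0,0],-0.5],[[0,-0.06,0.06],[0,0,0],-0.5],[[0,-0.06,0.06],[0,0,0],0.4],[[0,-0.06,0.06],[0,0,0],0.4],[[0,-0.06,0.06],[0,0,0],0.4],[[0,-0.06,0.06],[0,0,0],0.4]]}}

```text
t: 21.65
eef_pos: [0.5256, 0.2204, 0.0624]
tool_rot: [0.273, 0.707, -0.608, -0.235]
contact_force: [0.1, -0.0, 0.3]
gripper_width: 0.698
```

```bash
python3 snap.py w17;python3 - <<'E'
from h import *
from station import *
s=read_camera("side"); crop(s["color"],200,180,270,245,10,"pics/s17.png")
E
```

```text
(no output)
```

View pics/w17.png

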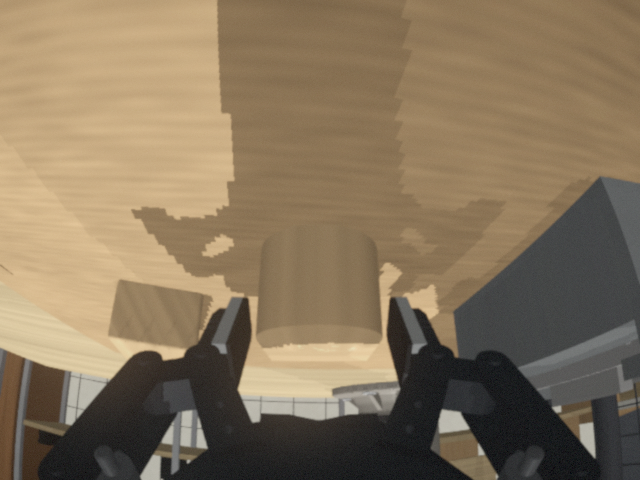

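Call:
{"fn": "apply_moves", "kwargs": {"moves": [[[0,0.6,-0.7],[0,0,0],0.5],[[0,1.8,-2],[0,0,0],0.5],[[-0.5,3,-3.4],[0,0,0],0.5],[[-0.5,4.2,-4.8],[1,0,0],0.5],[[-0.5,4.2,-4.8],[1,0,0],0.5]]}}

```text
t: 22.38
eef_pos: [0.5282, 0.2342, 0.2292]
tool_rot: [0.205, 0.73, -0.627, -0.179]
contact_force: [0.2, 0.3, -1.4]
gripper_width: 0.751
```

```bash
sed -i 's/\.58,\.337,y/.52,.222,y/g; s/\.585,\.337,y/.525,.222,y/; s/\.58,\.342,y/.52,.227,y/; s/for y in (.4,.55)/for y in (0,.2)/' heelfit.py; grep -n "minimize(" heelfit.py; python3 heelfit.py; python3 snap.py w18
```

```text
19:    r=minimize(iou,[.52,.222,y],method="Nelder-Mead",options=dict(initial_simplex=np.array([[.52,.222,y],[.525,.222,y],[.52,.227,y],[.52,.222,y+.1]])))
[(0.82, [101.0, 337.1])]
5343
[0.5094 0.2182 0.137 ] -0.9752228260040283
[0.5095 0.2182 0.1366] -0.9751039147377014
```

View pics/hf.png

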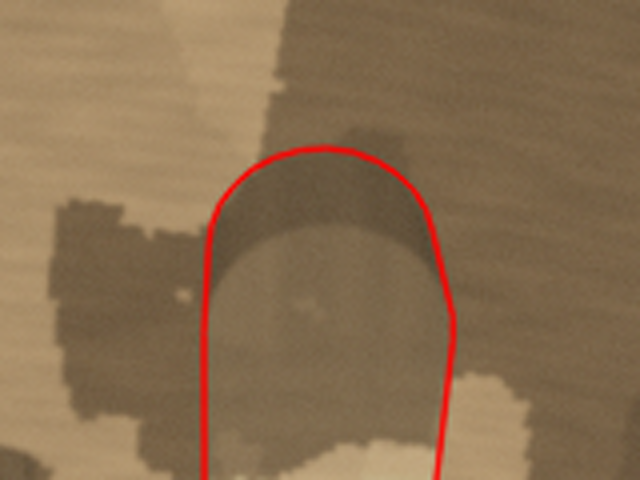

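View pics/w18.png

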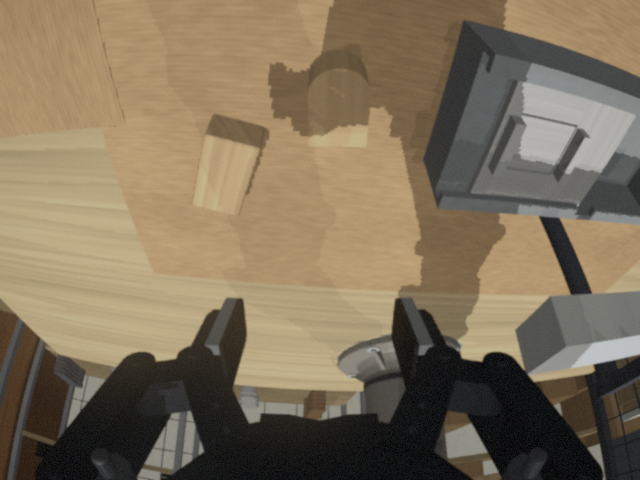

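Run:
```python
from h import *
from station import get_obs
o=get_obs(); yaw=.137; print(o["q"].round(2))
Rm=orient(yaw+np.pi/2,8); print(delta(o,[.52,.25,.28],Rm))
```

```text
[-0.5   0.65  0.07  1.57 -0.19  1.48 -1.78]
([-0.72, 1.35, -1.86], [1.91, 3.09, -8.43])
```

Call:
{"fn": "apply_moves", "kwargs": {"moves": [[[-0.7,1.35,-1.9],[1.9,3.1,-8.4],0.5],[[-0.7,1.35,-1.9],[1.9,3.1,-8.4],0.5],[[-0.7,1.35,-1.9],[1.9,3.1,-8.4],0.5],[[-0.7,1.35,-1.9],[1.9,3.1,-8.4],0.5],[[-0.7,1.35,-1.9],[1.9,3.1,-8.4],0.5],[[-0.7,1.35,-1.9],[1.9,3.1,-8.4],0.5],[[-0.7,1.35,-1.9],[1.9,3.1,-8.4],0.5],[[-0.7,1.35,-1.9],[1.9,3.1,-8.4],0.5],[[-0.7,1.35,-1.9],[1.9,3.1,-8.4],0.5],[[-0.7,1.35,-1.9],[1.9,3.1,-8.4],0.5]]}}

```text
t: 23.78
eef_pos: [0.5203, 0.249, 0.2789]
tool_rot: [0.072, 0.995, 0.066, 0.004]
contact_force: [0.1, 0.1, 0.1]
gripper_width: 0.75
```

```bash
cat > pick.py <<'E'
from h import *
from station import get_obs
import sys
o=get_obs(); yaw=.137; H=np.array([.5095,.2182]); print(o["q"].round(2),o["eef_pos"],o["t"],o["contact_force"])
Rm=orient(yaw+np.pi,25); hx=np.array([np.cos(yaw),np.sin(yaw),0])
c=np.r_[H,0]-.010*hx+[0,0,.022]; p=c-Rm[:,2]*.062; print(p,"cam",p+Rm@[0,-.0845,-.069])
for dz in (.12,.02,0): print(dz,delta(o,p+[0,0,dz],Rm))
E
python3 pick.py
```

```text
[-0.44  0.38 -0.22  1.78  0.23  1.08 -0.63] [0.52033003 0.24901521 0.27890701] 23.775 [0.12010085 0.10516824 0.06692531]
[0.47363688 0.21325578 0.07819108] cam [0.36888401 0.19881417 0.10501508]
0.12 ([-2.03, 0.7, 3.37], [-1.32, 2.6, -8.68])
0.02 ([-2.02, 0.12, 7.33], [-1.32, 2.6, -8.68])
0 ([-2.02, 0.0, 8.12], [-1.32, 2.6, -8.68])
```

Call:
{"fn": "apply_moves", "kwargs": {"moves": [[[-2,0.7,1.5],[-1.32,2.6,-8.7],0.5],[[-2,0.7,1.5],[-1.32,2.6,-8.7],0.5],[[-2,0.7,1.5],[-1.32,2.6,-8.7],0.5],[[-2,0.7,1.5],[-1.32,2.6,-8.7],0.5],[[-2,0.7,1.5],[-1.32,2.6,-8.7],0.5],[[-2,0.7,1.5],[-1.32,2.6,-8.7],0.5],[[-2,0.7,2.5],[-1.32,2.6,-8.7],0.5],[[-2,0.7,3.4],[-1.32,2.6,-8.7],0.5],[[-2,0.7,3.4],[-1.32,2.6,-8.7],0.5],[[-2,0.7,3.4],[-1.32,2.6,-8.7],0.5]]}}

```text
t: 25.02
eef_pos: [0.4753, 0.2133, 0.1974]
tool_rot: [0.142, 0.641, 0.736, 0.163]
contact_force: [-0.5, 0.2, 0.6]
gripper_width: 0.751
```

```bash
python3 pick.py; python3 snap.py w19
```

```text
[-0.35  0.28 -0.33  2.24  0.89  0.38  0.26] [0.47531379 0.21326653 0.19741645] 25.025 [-0.49901751  0.20481582  0.58827681]
[0.47363688 0.21325578 0.07819108] cam [0.36888401 0.19881417 0.10501508]
0.12 ([0.01, -0.05, -0.06], [0.0, -0.0, 0.01])
0.02 ([0.01, -1.74, 3.57], [0.0, -0.0, 0.01])
0 ([0.01, -2.08, 4.29], [0.0, -0.0, 0.01])
```

View pics/w19.png

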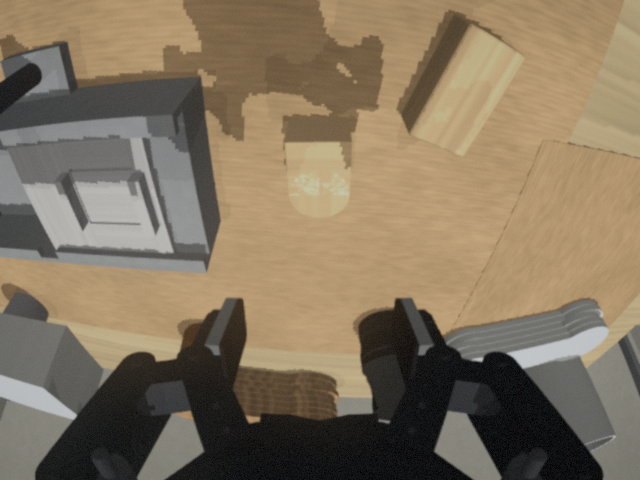

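Call:
{"fn": "apply_moves", "kwargs": {"moves": [[[0,-0.4,0.8],[0,0,0],0.5],[[0,-0.9,1.8],[0,0,0],0.5],[[0,-1.4,2.8],[0,0,0],0.5],[[0,-1.74,3.57],[0,0,0],0.5],[[0,-1.74,3.57],[0,0,0],0.5]]}}

```text
t: 25.7
eef_pos: [0.4738, 0.2142, 0.0981]
tool_rot: [0.143, 0.64, 0.737, 0.164]
contact_force: [-0.5, -0.1, 0.5]
gripper_width: 0.746
```

```bash
python3 pick.py; python3 snap.py w20
```

```text
[-0.54  0.47 -0.13  2.3   1.65  0.26 -0.53] [0.47378377 0.21418357 0.09807216] 25.7 [-0.51229607 -0.05807576  0.47740828]
[0.47363688 0.21325578 0.07819108] cam [0.36888401 0.19881417 0.10501508]
0.12 ([-0.04, 1.69, -3.63], [0.01, -0.01, 0.02])
0.02 ([-0.04, -0.01, -0.01], [0.01, -0.01, 0.02])
0 ([-0.04, -0.35, 0.72], [0.01, -0.01, 0.02])
```

View pics/w20.png

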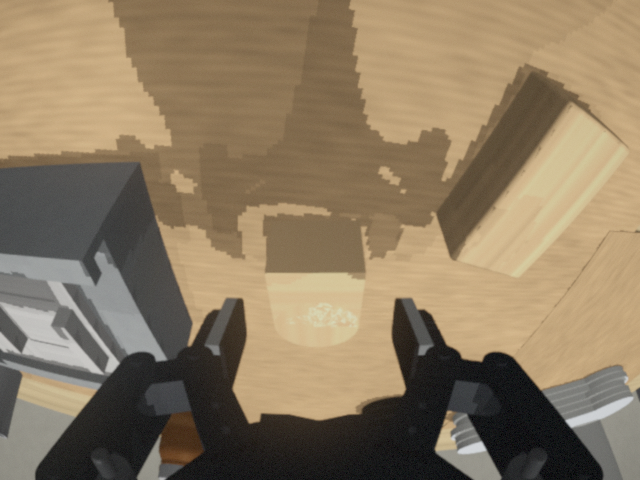

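Call:
{"fn": "apply_moves", "kwargs": {"moves": [[[-0.04,-0.2,0.4],[0,0,0],0.5],[[-0.04,-0.35,0.74],[0,0,0],0.5],[[-0.04,-0.35,0.74],[0,0,0],0.2],[[-0.04,-0.35,0.74],[0,0,0],-0.5],[[-0.04,-0.35,0.74],[0,0,0],-0.5],[[-0.04,-0.35,0.74],[0,0,0],-0.5],[[-0.04,-0.35,0.74],[0,0,0],-0.5]], "force": 45}}

```text
t: 26.62
eef_pos: [0.4745, 0.2131, 0.0799]
tool_rot: [0.143, 0.639, 0.737, 0.165]
contact_force: [-2.8, -0.4, 6.9]
gripper_width: 0.457
```

```bash
python3 pick.py; python3 snap.py w21
```

```text
[-0.49  0.52 -0.18  2.3   1.81  0.3  -0.68] [0.4745305  0.21312147 0.07986408] 26.625 [-2.81806572 -0.3644748   6.89367966]
[0.47363688 0.21325578 0.07819108] cam [0.36888401 0.19881417 0.10501508]
0.12 ([0.01, 1.99, -4.3], [0.03, -0.01, 0.02])
0.02 ([0.01, 0.28, -0.68], [0.03, -0.01, 0.02])
0 ([0.01, -0.06, 0.05], [0.03, -0.01, 0.02])
```

View pics/w21.png

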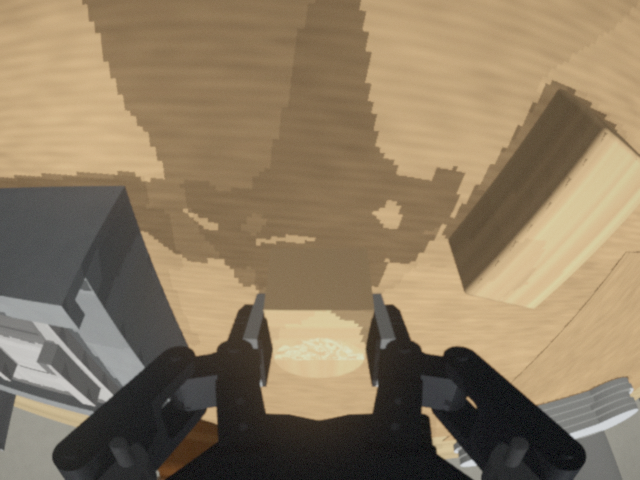

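Call:
{"fn": "apply_moves", "kwargs": {"moves": [[[0,0.3,-0.7],[0,0,0],-0.5],[[0,1.0,-2.2],[0,0,0],-0.5],[[0,1.9,-4],[0,0,0],-0.5],[[0,2,-4.3],[0,0,0],-0.5]]}}

```text
t: 27.18
eef_pos: [0.4739, 0.2127, 0.1942]
tool_rot: [0.143, 0.64, 0.737, 0.164]
contact_force: [0.9, -0.2, -1.0]
gripper_width: 0.459
```

```bash
python3 snap.py w22;python3 - <<'E'
from h import *
from station import get_obs
o=get_obs(); print(o["q"].round(2),o["eef_pos"],o["t"],o["contact_force"],o["gripper_width"])
Rm=orient(.137+np.pi/2,8); print(delta(o,[.52,.26,.29],Rm))
E
```

```text
[-0.47  0.26 -0.19  2.25  0.85  0.35  0.3 ] [0.47500372 0.21414469 0.19887898] 27.225 [ 0.51447823 -0.1970673   3.22119111] 0.45949915619544013
([1.57, 3.41, -2.41], [1.36, -2.62, 8.68])
```

View pics/w22.png

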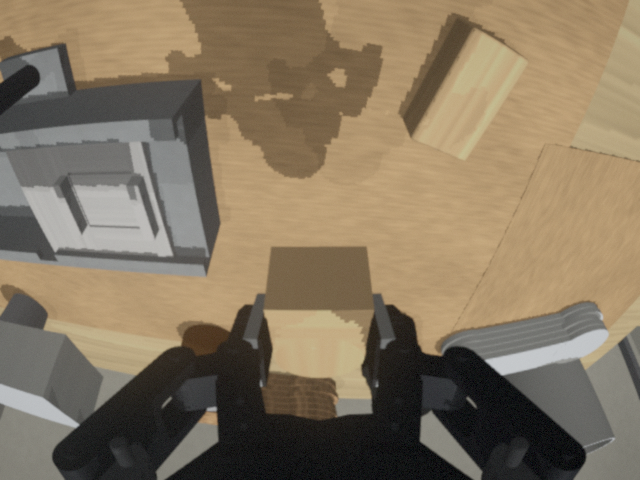

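Call:
{"fn": "apply_moves", "kwargs": {"moves": [[[1.6,3.4,-2.4],[1.36,-2.6,8.7],-0.5],[[1.6,3.4,-2.4],[1.36,-2.6,8.7],-0.5],[[1.6,3.4,-2.4],[1.36,-2.6,8.7],-0.5],[[1.6,3.4,-2.4],[1.36,-2.6,8.7],-0.5],[[1.6,3.4,-2.4],[1.36,-2.6,8.7],-0.5],[[1.6,3.4,-2.4],[1.36,-2.6,8.7],-0.5],[[1.6,3.4,-2.4],[1.36,-2.6,8.7],-0.5],[[1.6,3.4,-2.4],[1.36,-2.6,8.7],-0.5],[[1.6,3.4,-2.4],[1.36,-2.6,8.7],-0.5],[[1.6,3.4,-2.4],[1.36,-2.6,8.7],-0.5]]}}

```text
t: 28.48
eef_pos: [0.5198, 0.2592, 0.2837]
tool_rot: [0.07, 0.995, 0.066, 0.004]
contact_force: [-0.6, 0.1, -0.1]
gripper_width: 0.456
```

Run:
```python
from h import *
from station import get_obs
o=get_obs(); print(o["q"].round(2),o["eef_pos"],o["t"],o["contact_force"],o["gripper_width"])
Rm=orient(CASE[2],25); print(delta(o,[.66,.22,.30],Rm))
```

```text
[-0.54  0.37 -0.1   1.77  0.18  1.08 -0.6 ] [0.5198128  0.2591734  0.28368752] 28.475 [-0.63963578  0.07651368 -0.11634128] 0.45603322563603027
([5.35, 2.36, -0.33], [-1.3, -2.63, 8.9])
```

Call:
{"fn": "apply_moves", "kwargs": {"moves": [[[5.35,1.6,-0.4],[-1.3,-2.6,8.9],-0.5],[[5.35,1.6,-0.4],[-1.3,-2.6,8.9],-0.5],[[5.35,1.6,-0.4],[-1.3,-2.6,8.9],-0.5],[[5.35,1.6,-0.4],[-1.3,-2.6,8.9],-0.5],[[5.35,1.6,-0.4],[-1.3,-2.6,8.9],-0.5],[[5.35,1.6,-0.4],[-1.3,-2.6,8.9],-0.5],[[5.35,1.6,-0.4],[-1.3,-2.6,8.9],-0.5],[[5.35,1.6,-0.4],[-1.3,-2.6,8.9],-0.5],[[5.35,1.6,-0.4],[-1.3,-2.6,8.9],-0.5],[[5.35,1.6,-0.4],[-1.3,-2.6,8.9],-0.5],[[5.35,1.6,-0.4],[-1.3,-2.6,8.9],-0.5]]}}

```text
t: 29.85
eef_pos: [0.657, 0.2395, 0.299]
tool_rot: [0.159, 0.722, -0.658, -0.144]
contact_force: [-0.8, 0.7, -0.4]
gripper_width: 0.461
```

```bash
cat > place.py <<'E'
from h import *
from station import get_obs
o=get_obs(); print(o["q"].round(2),o["eef_pos"],o["t"],o["contact_force"],o["gripper_width"])
d=R.from_euler("z",-.137).apply(np.array([.4745,.2131,0])-[.5095,.2182,0]); print(d)
Rm=orient(CASE[2],25)
off=-d*1000
def tcp(x,y,z): return c2w([x+off[0],y+off[1],z+79.9])
ax=-Rm[:,2]
for n,p in (("far",tcp(-9+21,-65,62)+ax*.13),("a",tcp(-9+21,-65,62)),("b",tcp(-9,-65,7)),("c",tcp(-9,-65,5))): print(n,p.round(4),delta(o,p,Rm))
E
python3 place.py
```

```text
[-0.53  0.73  0.24  1.22 -0.25  1.64 -1.75] [0.65697037 0.2394605  0.29902771] 29.85 [-0.76458867  0.7024259  -0.40395158] 0.4614201379421036
[-0.03536857 -0.0002722   0.        ]
far [ 0.6377 -0.0416  0.2597] ([11.12, 0.97, 2.2], [-0.03, -0.02, 0.02])
a [ 0.583  -0.0464  0.1419] ([11.1, 1.0, 7.4], [-0.03, -0.02, 0.02])
b [ 0.5621 -0.0482  0.0869] ([11.09, 0.84, 9.75], [-0.03, -0.02, 0.02])
c [ 0.5621 -0.0482  0.0849] ([11.09, 0.81, 9.82], [-0.03, -0.02, 0.02])
```

Call:
{"fn": "apply_moves", "kwargs": {"moves": [[[5,0,-0.5],[0,0,0],-0.5],[[5,0,-0.5],[0,0,0],-0.5],[[11.1,1,0],[0,0,0],-0.5],[[11.1,1,1],[0,0,0],-0.5],[[11.1,1,2.2],[0,0,0],-0.5],[[11.1,1,4],[0,0,0],-0.5],[[11.1,1,5.5],[0,0,0],-0.5],[[11.1,1,6.5],[0,0,0],-0.5],[[11.1,1,7],[0,0,0],-0.5],[[11.1,1,7],[0,0,0],-0.5]]}}

```text
t: 31.1
eef_pos: [0.5861, -0.0459, 0.1513]
tool_rot: [0.159, 0.721, -0.659, -0.144]
contact_force: [0.6, 0.5, 0.1]
gripper_width: 0.456
```

```bash
python3 place.py; python3 snap.py w23
python3 - <<'E'
from h import *
from ov import overlay
from station import *
overlay("w23","w23o.png",CASE,110,5,0,0,640,480,1.2)
s=read_camera("side"); crop(s["color"],210,140,370,300,4.5,"pics/s23.png")
E
```

```text
[-0.23  0.71  0.28  1.65 -0.14  1.24 -1.38] [ 0.58612444 -0.0459458   0.15134219] 31.1 [0.5770352  0.54350777 0.07329372] 0.45609270432836263
[-0.03536857 -0.0002722   0.        ]
far [ 0.6377 -0.0416  0.2597] ([0.02, -0.06, -4.8], [-0.02, -0.02, 0.01])
a [ 0.583  -0.0464  0.1419] ([0.0, -0.04, 0.4], [-0.02, -0.02, 0.01])
b [ 0.5621 -0.0482  0.0869] ([-0.0, -0.2, 2.74], [-0.02, -0.02, 0.01])
c [ 0.5621 -0.0482  0.0849] ([-0.0, -0.24, 2.82], [-0.02, -0.02, 0.01])
```

View pics/w23o.png

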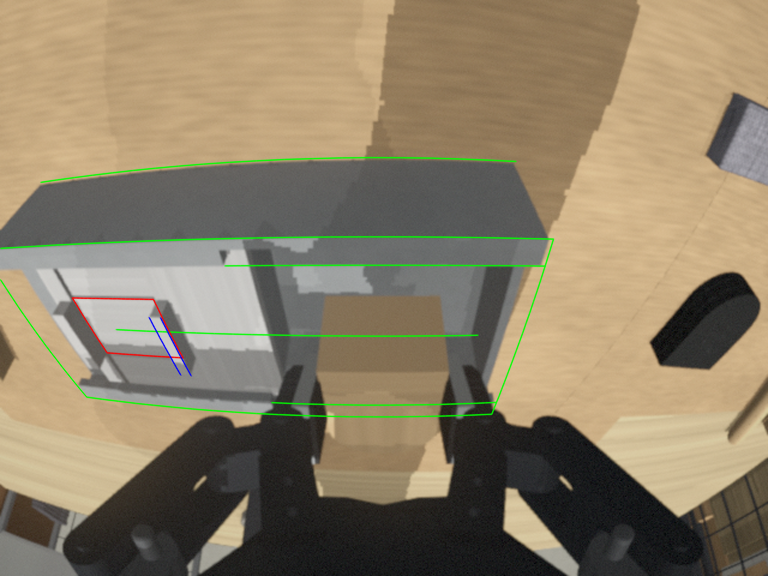

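View pics/s23.png

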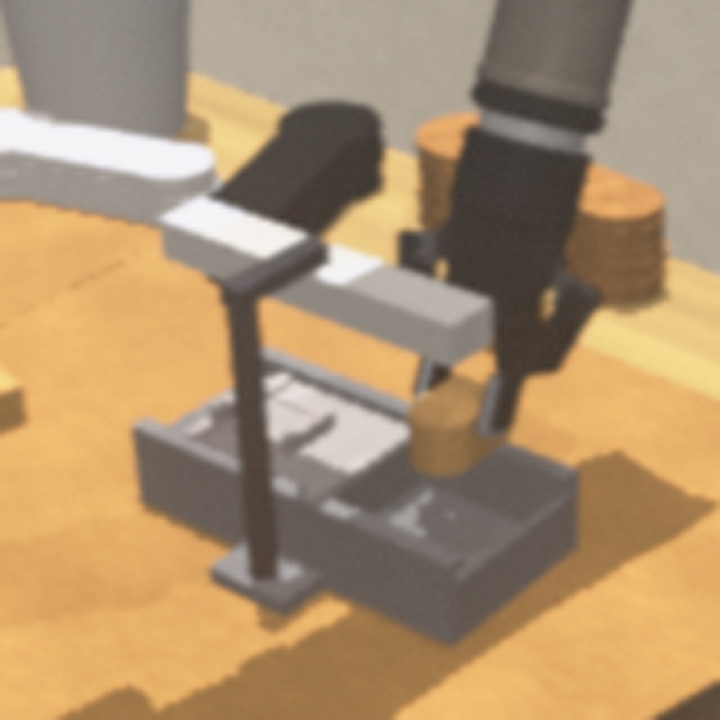

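Call:
{"fn": "apply_moves", "kwargs": {"moves": [[[0,-0.04,0.4],[0,0,0],-0.5],[[0,-0.08,0.9],[0,0,0],-0.5],[[0,-0.12,1.5],[0,0,0],-0.5],[[0,-0.16,2],[0,0,0],-0.5],[[0,-0.18,2.3],[0,0,0],-0.5],[[0,-0.18,2.3],[0,0,0],-0.5]]}}

```text
t: 31.95
eef_pos: [0.5658, -0.0483, 0.0967]
tool_rot: [0.16, 0.72, -0.659, -0.144]
contact_force: [0.3, 0.0, -0.1]
gripper_width: 0.456
```

```bash
python3 place.py; python3 snap.py w24
```

```text
[-0.22  0.76  0.27  1.71 -0.15  1.13 -1.37] [ 0.56582433 -0.0482555   0.09671243] 31.95 [ 0.30694608  0.02068974 -0.1385708 ] 0.4561487354047717
[-0.03536857 -0.0002722   0.        ]
far [ 0.6377 -0.0416  0.2597] ([0.01, 0.12, -7.13], [-0.02, -0.02, 0.0])
a [ 0.583  -0.0464  0.1419] ([-0.01, 0.13, -1.93], [-0.02, -0.02, 0.0])
b [ 0.5621 -0.0482  0.0869] ([-0.02, -0.03, 0.42], [-0.02, -0.02, 0.0])
c [ 0.5621 -0.0482  0.0849] ([-0.02, -0.06, 0.49], [-0.02, -0.02, 0.0])
```

View pics/w24.png

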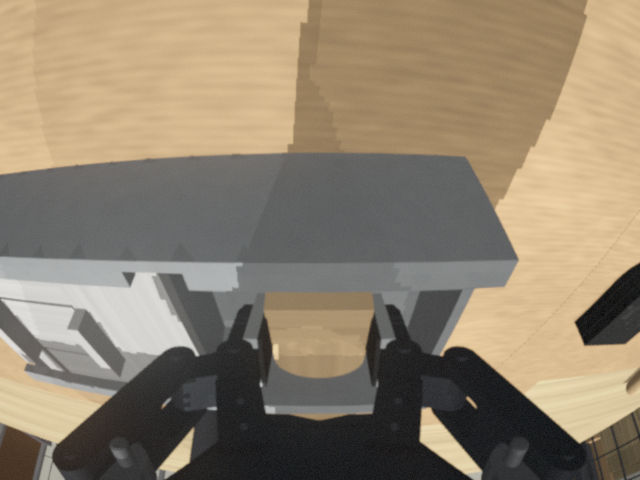

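Heel is level, round end toward the robot, and inside the well. Lower the rest.

Call:
{"fn": "apply_moves", "kwargs": {"moves": [[[-0.02,-0.02,0.25],[0,0,0],-0.5],[[-0.02,-0.04,0.42],[0,0,0],-0.5],[[-0.02,-0.04,0.42],[0,0,0],-0.5]]}}

```text
t: 32.38
eef_pos: [0.5625, -0.0481, 0.0871]
tool_rot: [0.159, 0.72, -0.66, -0.144]
contact_force: [0.1, -0.3, 0.2]
gripper_width: 0.456
```

Call:
{"fn": "apply_moves", "kwargs": {"moves": [[[0,-0.03,0.07],[0,0,0],-0.5],[[0,-0.03,0.07],[0,0,0],-0.3],[[0,-0.03,0.07],[0,0,0],0.3],[[0,-0.03,0.07],[0,0,0],0.35],[[0,-0.03,0.07],[0,0,0],0.35],[[0,-0.03,0.07],[0,0,0],0.35]]}}

```text
t: 33.12
eef_pos: [0.5627, -0.0481, 0.0855]
tool_rot: [0.159, 0.72, -0.66, -0.144]
contact_force: [0.2, 0.7, 0.3]
gripper_width: 0.674
```

```bash
python3 place.py; python3 snap.py w25
```

```text
[-0.22  0.77  0.26  1.72 -0.15  1.11 -1.37] [ 0.56273208 -0.04808284  0.08547113] 33.125 [0.16159624 0.66168053 0.26667374] 0.6744311805935531
[-0.03536857 -0.0002722   0.        ]
far [ 0.6377 -0.0416  0.2597] ([0.03, 0.18, -7.59], [-0.02, -0.02, 0.0])
a [ 0.583  -0.0464  0.1419] ([0.01, 0.21, -2.39], [-0.02, -0.02, 0.0])
b [ 0.5621 -0.0482  0.0869] ([0.0, 0.05, -0.04], [-0.02, -0.02, 0.0])
c [ 0.5621 -0.0482  0.0849] ([0.0, 0.01, 0.03], [-0.02, -0.02, 0.0])
```

View pics/w25.png

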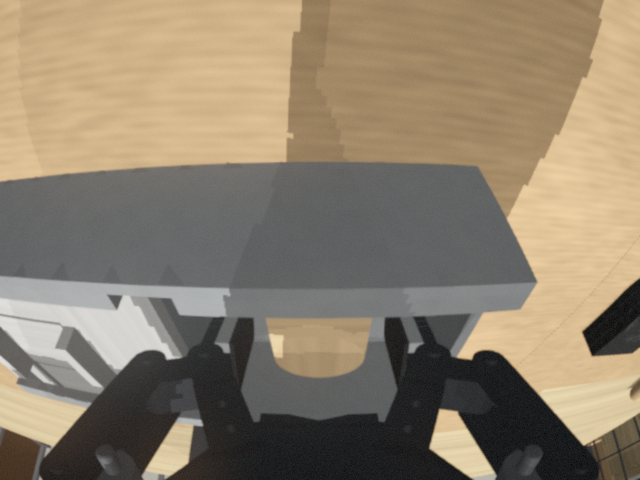

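Released. Retreat along the tool axis and check.

Call:
{"fn": "apply_moves", "kwargs": {"moves": [[[0,0.05,-0.5],[0,0,0],0.35],[[0,0.1,-1.5],[0,0,0],0.35],[[0,0.1,-3],[0,0,0],0.35],[[0,0,-5],[0,0,0],0],[[0,0,-6.5],[0,0,0],-1],[[0,0,-6.5],[0,0,0],-1]]}}

```text
t: 33.92
eef_pos: [0.633, -0.0417, 0.2368]
tool_rot: [0.157, 0.721, -0.66, -0.141]
contact_force: [-0.5, -0.1, -0.7]
gripper_width: 0.082
```

```bash
python3 snap.py w26
python3 - <<'E'
from h import *
from ov import overlay
from station import *
overlay("w26","w26o.png",CASE,110,5,0,0,640,480,1.2)
o=get_obs(); print(o["eef_pos"],o["t"],o["contact_force"])
Rm=orient(CASE[2],32)
for l in ([45,60,110],[14,60,62],[14,62,53]): print(l,delta(o,low2tcp(c2w(l),Rm),Rm))
E
```

```text
[ 0.63144558 -0.04169525  0.23469374] 33.975 [-0.51746396  0.46314676 -0.77979476]
[45, 60, 110] ([-4.98, -0.16, 2.43], [-0.74, -0.02, 0.0])
[14, 60, 62] ([-4.99, 0.17, 4.69], [-0.74, -0.02, 0.0])
[14, 62, 53] ([-5.07, 0.02, 5.02], [-0.74, -0.02, 0.0])
```

View pics/w26o.png

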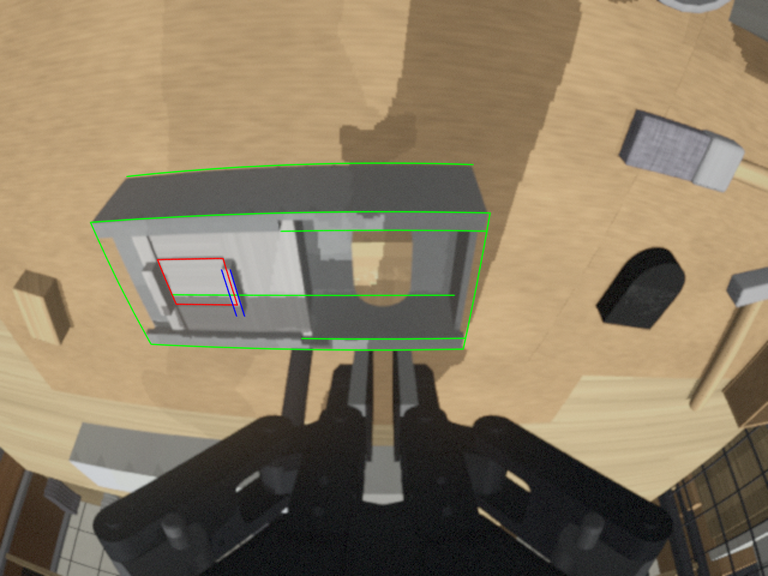

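Call:
{"fn": "apply_moves", "kwargs": {"moves": [[[-5,-0.16,0],[-0.74,0,0],-1],[[-5,-0.16,1],[-0.74,0,0],-1],[[-5,-0.16,2.4],[-0.74,0,0],-1],[[-5,0,3.5],[-0.74,0,0],-1],[[-5,0.15,4.5],[-0.74,0,0],-1],[[-5,0.15,4.5],[-0.74,0,0],-1]]}}

```text
t: 34.72
eef_pos: [0.5666, 0.0778, 0.1302]
tool_rot: [0.208, 0.708, -0.648, -0.188]
contact_force: [0.5, 0.7, 0.8]
gripper_width: -0.002
```

```bash
python3 snap.py w27
cat > low.py <<'E'
from h import *
from station import *
o=get_obs(); print(o["eef_pos"],o["t"],o["contact_force"])
low=o["eef_pos"]+rot(o["tool_rot"])@[0,-.011,.0726]; print("low",(R.from_euler("z",-CASE[2]).apply(low-[CASE[0],CASE[1],0])*1000).round(1))
Rm=orient(CASE[2],32)
for l in ([14,60,62],[14,60,53],[14,-48,53]): print(l,delta(o,low2tcp(c2w(l),Rm),Rm))
E
python3 low.py; python3 -c "
from h import *; import pickle
o,w=pickle.load(open('w27.pkl','rb')); crop(w['color'],100,60,480,320,2,'pics/w27c.png')"
```

```text
[0.56815079 0.07793716 0.13144613] 34.775 [ 0.59264972 -0.03916553  0.39417212]
low [13.8 60.1 64.2]
[14, 60, 62] ([0.02, -0.04, 0.07], [0.03, -0.02, -0.0])
[14, 60, 53] ([0.01, -0.23, 0.38], [0.03, -0.02, -0.0])
[14, -48, 53] ([4.33, -0.23, 0.39], [0.03, -0.02, -0.0])
```

View pics/w27c.png

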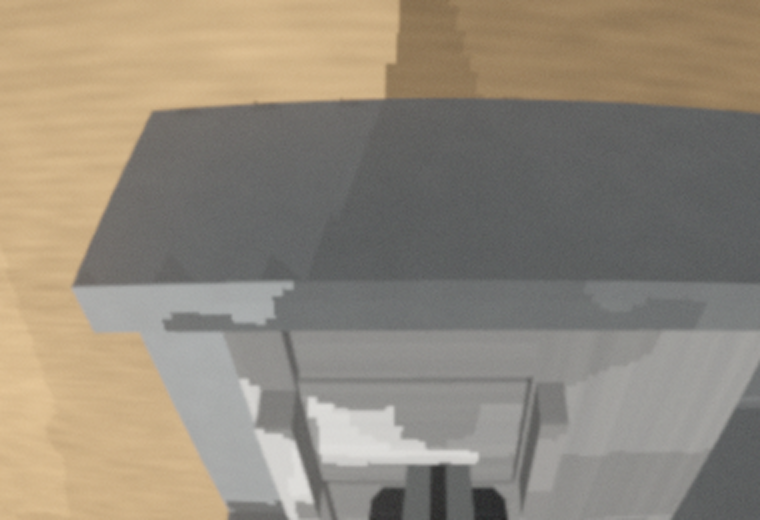

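Call:
{"fn": "apply_moves", "kwargs": {"moves": [[[0,-0.23,0.38],[0,0,0],-1],[[0,-0.23,0.38],[0,0,0],-1],[[0.3,-0.23,0.38],[0,0,0],-1],[[0.5,-0.23,0.38],[0,0,0],-1],[[0.8,-0.23,0.38],[0,0,0],-1],[[1.2,-0.23,0.38],[0,0,0],-1],[[1.2,-0.23,0.38],[0,0,0],-1]]}}

```text
t: 35.65
eef_pos: [0.5719, 0.0468, 0.1212]
tool_rot: [0.205, 0.708, -0.65, -0.186]
contact_force: [0.1, 0.7, 0.1]
gripper_width: 0.003
```

```bash
python3 snap.py w28; python3 low.py; python3 -c "
from h import *; import pickle
o,w=pickle.load(open('w28.pkl','rb')); crop(w['color'],100,60,480,320,2,'pics/w28c.png')"
```

```text
[0.57170148 0.04693842 0.12112916] 35.7 [ 0.17402628 -0.4066078  -0.41272194]
low [14.9 28.9 53.8]
[14, 60, 62] ([-1.23, 0.21, -0.26], [0.02, -0.02, -0.01])
[14, 60, 53] ([-1.23, 0.02, 0.04], [0.02, -0.02, -0.01])
[14, -48, 53] ([3.09, 0.02, 0.06], [0.02, -0.02, -0.01])
```

View pics/w28c.png

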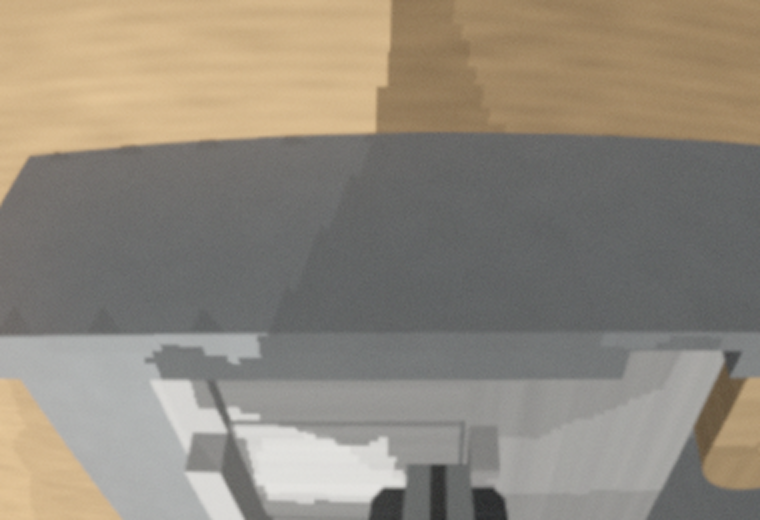

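Call:
{"fn": "apply_moves", "kwargs": {"moves": [[[0.4,0,0.03],[0,0,0],-1],[[0.8,0,0.03],[0,0,0],-1],[[1.2,0,0.03],[0,0,0],-1],[[1.6,0,0.03],[0,0,0],-1],[[2,0,0.03],[0,0,0],-1],[[2.4,0,0.03],[0,0,0],-1],[[2.8,0,0.03],[0,0,0],-1],[[3.1,0,0.03],[0,0,0],-1],[[3.2,0,0.03],[0,0,0],-1],[[3.3,0,0.03],[0,0,0],-1],[[3.3,0,0.03],[0,0,0],-1]]}}

```text
t: 37.08
eef_pos: [0.5784, -0.0342, 0.1206]
tool_rot: [0.206, 0.709, -0.649, -0.186]
contact_force: [2.0, 2.8, 0.4]
gripper_width: 0.003
```

Call:
{"fn": "apply_moves", "kwargs": {"moves": [[[0.08,0,0],[0,0,0],-1],[[0.16,0,0],[0,0,0],-1],[[0.24,0,0],[0,0,0],-1],[[0.24,0,0],[0,0,0],-1]]}}

```text
t: 37.58
eef_pos: [0.5789, -0.0405, 0.1206]
tool_rot: [0.206, 0.708, -0.649, -0.186]
contact_force: [0.7, 2.5, 0.9]
gripper_width: -0.004
```

```bash
python3 snap.py w29; python3 low.py; python3 -c "
from h import *; import pickle
o,w=pickle.load(open('w29.pkl','rb')); crop(w['color'],100,60,480,320,2,'pics/w29c.png')"
```

```text
[ 0.57892914 -0.04043278  0.1206244 ] 37.625 [1.58589863 3.07603822 0.07690485]
low [ 14.5 -58.7  53.3]
[14, 60, 62] ([-4.74, 0.21, -0.3], [0.02, -0.02, -0.0])
[14, 60, 53] ([-4.74, 0.02, 0.0], [0.02, -0.02, -0.0])
[14, -48, 53] ([-0.42, 0.02, 0.02], [0.02, -0.02, -0.0])
```

View pics/w29c.png

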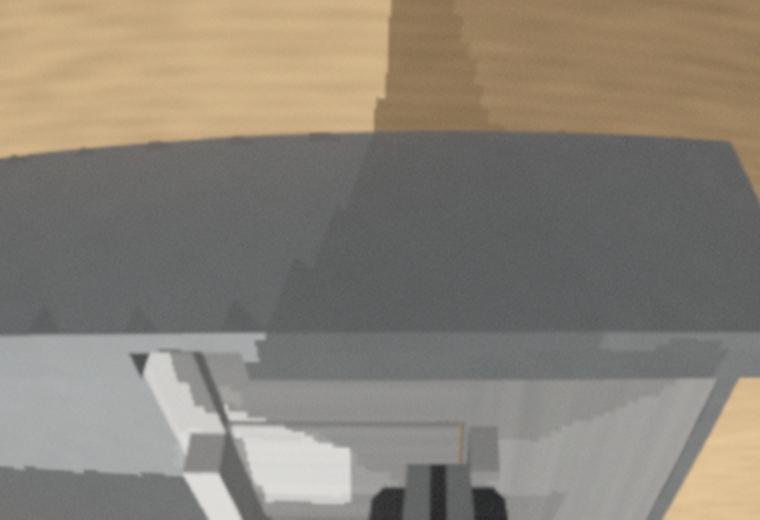

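Call:
{"fn": "apply_moves", "kwargs": {"moves": [[[0.08,0,0],[0,0,0],-1],[[0.16,0,0],[0,0,0],-1],[[0.24,0,0],[0,0,0],-1],[[0.24,0,0],[0,0,0],-1]]}}

```text
t: 38.12
eef_pos: [0.5794, -0.0464, 0.1207]
tool_rot: [0.206, 0.708, -0.649, -0.186]
contact_force: [0.4, 2.5, 2.1]
gripper_width: -0.002
```

```bash
python3 snap.py w30; python3 low.py; python3 -c "
from h import *; import pickle
o,w=pickle.load(open('w30.pkl','rb')); crop(w['color'],100,60,480,320,2,'pics/w30c.png')"
```

```text
[ 0.57937194 -0.04643317  0.12072821] 38.175 [0.23133081 2.05173835 1.19236186]
low [ 14.4 -64.7  53.4]
[14, 60, 62] ([-4.98, 0.21, -0.3], [0.02, -0.02, -0.0])
[14, 60, 53] ([-4.98, 0.02, 0.01], [0.02, -0.02, -0.0])
[14, -48, 53] ([-0.66, 0.01, 0.02], [0.02, -0.02, -0.0])
```

View pics/w30c.png

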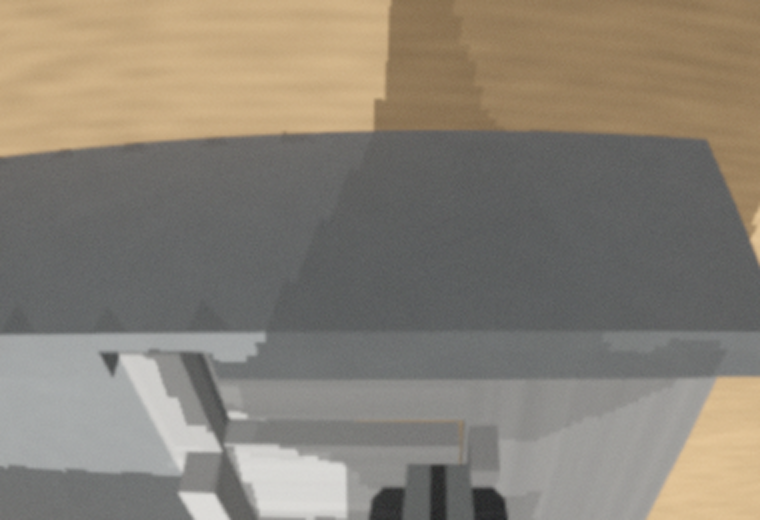

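Call:
{"fn": "apply_moves", "kwargs": {"moves": [[[0.08,0,0],[0,0,0],-1],[[0.12,0,0],[0,0,0],-1],[[0.12,0,0],[0,0,0],-1]]}}

```text
t: 38.55
eef_pos: [0.5794, -0.0468, 0.1206]
tool_rot: [0.205, 0.709, -0.648, -0.188]
contact_force: [-1.4, 8.4, 2.1]
gripper_width: -0.001
```

Hard stop reached (0.4 mm motion, 8 N). Back off and lift along the tool axis.

Call:
{"fn": "apply_moves", "kwargs": {"moves": [[[-0.12,0.1,-0.25],[0,0,0],-1],[[-0.12,0.1,-1],[0,0,0],-1],[[-0.12,0,-3],[0,0,0],-1],[[-0.12,0,-5.5],[0,0,0],-1],[[-0.12,0,-5.5],[0,0,0],-1]]}}

```text
t: 39.17
eef_pos: [0.6559, -0.0405, 0.2417]
tool_rot: [0.203, 0.709, -0.65, -0.182]
contact_force: [0.2, -0.5, -0.0]
gripper_width: 0.002
```

```bash
python3 snap.py w31; python3 low.py
python3 - <<'E'
from ov import *
overlay("w31","w31o.png",CASE,0,0,200,60,440,260,3.3)
E
```

```text
[ 0.65391328 -0.04041122  0.23906945] 39.225 [-0.22591964  0.95140487  0.0966443 ]
low [ 89.5 -65.3 171.6]
[14, 60, 62] ([-5.03, 0.25, 5.29], [-0.01, -0.03, -0.01])
[14, 60, 53] ([-5.03, 0.06, 5.6], [-0.01, -0.03, -0.01])
[14, -48, 53] ([-0.71, 0.05, 5.62], [-0.01, -0.03, -0.01])
```

View pics/w31o.png

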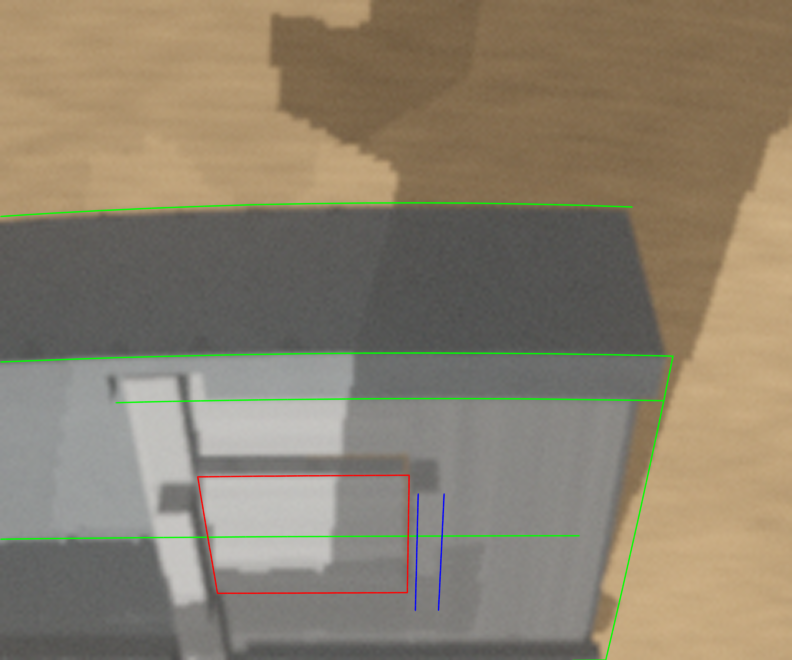

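Run:
```python
from h import *; import pickle
from station import *
t0,s0=pickle.load(open("c0.pkl","rb"))
t=read_camera("top"); s=read_camera("side")
d=cv2.absdiff(t["color"],t0["color"]).max(2); ds=cv2.absdiff(s["color"],s0["color"]).max(2)
crop(t["color"],90,120,540,360,1.7,"pics/tend.png"); cv2.imwrite("pics/dend.png",np.hstack([cv2.resize(d,(400,300)),cv2.resize(ds,(400,300))])*3)
crop(s["color"],170,150,370,300,4,"pics/send.png")
```

```text
(no output)
```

View pics/tend.png

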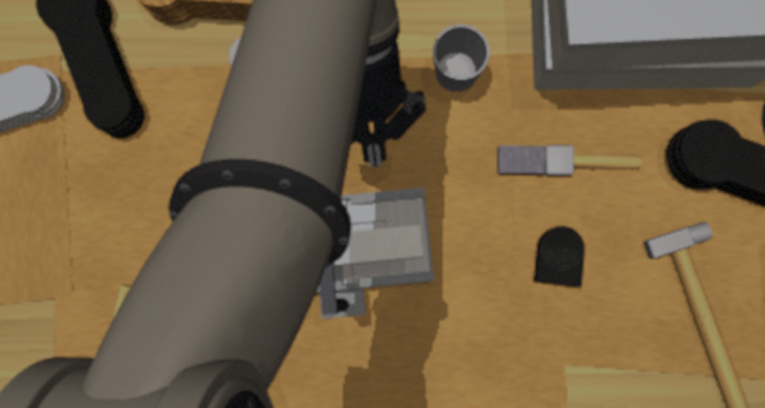

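View pics/send.png

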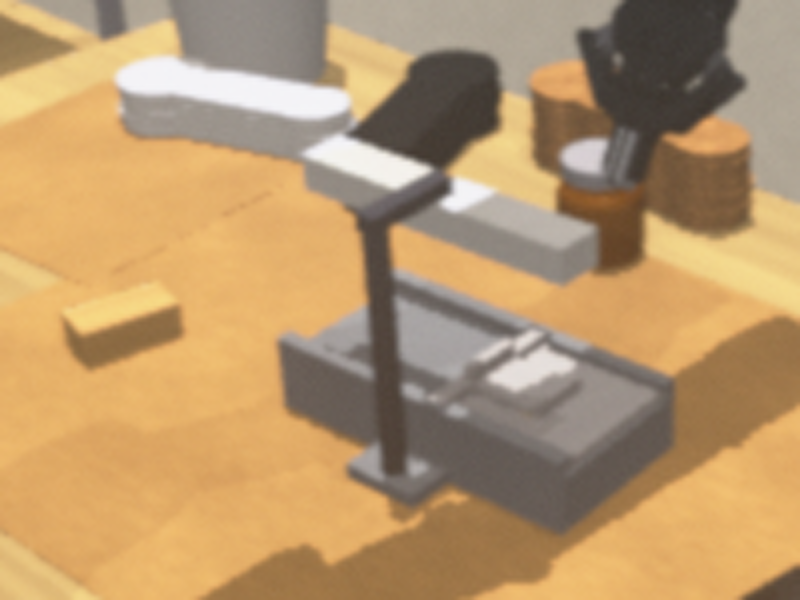

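View pics/dend.png

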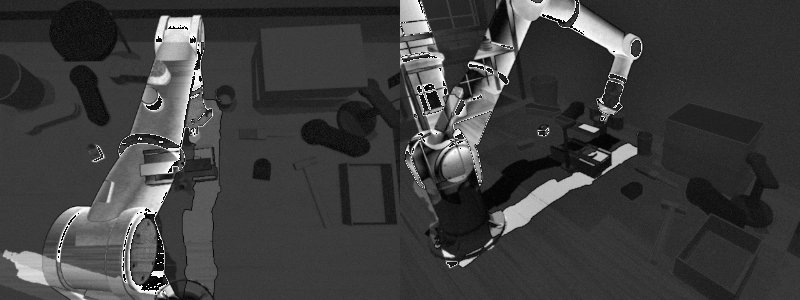

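```bash
python3 -c "
from station import *
print(get_obs()['contact_force'],get_obs()['t']); print(hand_in())"
```

```text
[ 0.90683408 -0.17729886  0.77122355] 39.325
the job is handed in; nothing more can be done
None
```

I put the heel in the parts case, and the cover is shut with its tab sprung up. I handed the job in at 39.3 s of the 72 s allowed.

- **Opening:** I pressed the tab with about 6–7 N and slid the cover, keeping it pressed, until it met the stop. The wrist picture matched the case drawn at 110 mm open.
- **First placing failed:** On the way in, the heel most likely caught the far rail lip. It pivoted about 52° in the grip and pressed on the compartment floor with about 24 N. I took it out, laid it flat on the bench, gripped it again turned half round, and lowered it in level.
- **Heel in place:** After I let go, the wrist picture showed it lying flat in the compartment with the cover still open.
- **Closing:** I pushed the cover home until it stopped hard, with 8 N at the end. After I lifted away, the wrist overlay showed the pad at its raised height and the cover shut. The side view looked the same as at the start.
- **Other things on the bench:** Comparing the start and end pictures showed no movement of anything else or the lamp. In the last top view the arm hid the sanding block and most of the jar. The side view showed the sanding block in place and the jar standing as before.
- **Not checked:** I did not pull on the cover to test the lock. I judged it locked from the raised tab and the hard stop.

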